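Free the ratchet pawl of a tilt stand with a rod and lower the enclosure

ROBOT

A 6-joint arm with a two-finger parallel gripper is mounted at the origin on the work surface. World frame = base frame: x ahead of the robot, y to its left, z up, the work surface at z = 0. Lengths are in m, angles in rad, forces in N, time in s.
With the tool pointing down it reaches from about 0.325 to 0.85 m from the base axis. Payload 4.4 kg.
Tool frame: the origin (TCP) lies at the very end of the fingers, on their centre line; the grasp point (between the pads) lies 19 mm behind it; y points along the fingers, x is the direction in which the jaws open and shut, and the axes are right-handed (so a half turn about y gives the same grasp; the last joint's range is limited). The gripper opens to 94 mm and grips with 3 to 60 N. Pads are 16 mm wide; open, the fingers measure 119 mm over their backs; the gripper's body (75 mm by 177 mm) begins 78 mm behind the grasp point.
Start: joints at [1.143, 0.207, 1.542, -0, 1.393, -0.15], TCP at [0.158, 0.553, 0.205] pointing down, gripper open.
Joint ranges: [-2.73, 2.73], [-0.86, 2.22], [0.23, 2.46], [-1.11, 4.25], [0.08, 2.63], [-2.82, 2.82]. Speed limits (rad/s): [2.79, 2.79, 3.14, 3.14, 3.14, 3.14].

INTERFACE

Orientations are given as a rotation vector (axis times angle).
In Python, from plant import * gives the robot as it stands.
- The arm moves only by the tool drive_tool, never from a script. Its argument "series" is a list of rows, each an object with "translation": the shift along the tool's x, y, z as a fraction of full scale, a list of three; "rot": the turn, a rotation vector about the tool's x, y, z as a fraction of full scale, a list of three. In form: [{"translation": [dx, dy, dz], "rot": [rx, ry, rz]}, ...]. A call has 1 to 8 rows; each row shifts and turns the commanded pose from where the row before left it, along the tool's axes as they then stand; what a row does not reach is not made up. Full scale, the value 1, is 100 cm for a shift and 360 degrees for a turn. A row lasts 1/8 s, in which the tool goes at most 62.5 mm and 10.7 degrees, less where a joint would pass 70% of its speed; a pose out of reach is approached as far as the arm can. A call with a number of a shift or a turn outside -1 to 1 is refused whole. A call with a gripper value outside its range is refused whole. "fingers" is the opening, from -1 (shut) to 1 (fully open), set as the call begins (left out, the last holds). The fingers move at their own pace and stop on an object; "force" is the grip in N (left out, the last holds). Time passes only in rows, so rows that do not move let the fingers close. It gives the time, the measured TCP pose, the force and the opening at its end, in the units of the state.
- get_state(): the state, without advancing time (a new reading comes with each control period).
- read_camera(name): name is "scene" or "top" or "wrist"; returns the picture (420x560x3 uint8, red, green, blue); there is no depth.
- camera_info(name): a dict with "fx", "fy", "cx", "cy" (pixels), "R" (3x3) and "t" (3): a world point X has camera coordinates R X + t. Camera axes: x right, y down, z forward; pixel columns grow to the right and rows downward; lengths in m; the calibration is good to about 2 mm. A picture is of the moment at which its call begins: read the wrist's pose just before it. camera_info takes no time and is no camera call; for the wrist camera it gives the pose at the moment of the call.
- close_job(): hands the job in, once; it reports no verdict.
The state is a dict: "time_s": time; "joints": joint angles; "joint_velocities": joint speeds; "joint_torque": joint torques, N m; "tcp_pos": TCP position; "orientation": TCP orientation; "contact_force": force on the tool from outside, world axes, zero at the start; "ft_torque": the same for the moment, N m; "opening": finger opening in m.
Only numpy, scipy, OpenCV 4.12 (cv2) and the standard library are available. Lean on these libraries where they do the work, as an engineer would, in place of code of your own. Each camera call takes 0.05 s, during which the arm holds its last target.

TASK

The aluminium project enclosure is clamped on the platform of a ratchet tilt stand and is still tipped up for work. Take the wooden-handled release rod, slide its steel end in under the wing of the stand's pawl and flick the wing up with the rod (no fingers on the pawl, no pushing at its ball) so that the pawl falls over and lies back clear of the toothed wheel; then lower the platform gently until it is fully home and level on its two pads. Leave the rod lying on the desk, keep the forces on the stand low (rod 10 N, hand 25 N at most), and leave the key, tumbler, radio and jar where they are.

Things in the scene. Friction and masses are not known exactly. Their poses are not given: they have to be found in the camera images.
- stand: ratchet tilt stand fixed on the desk; origin on the desk under the mechanism; x from the front (robot side at yaw 0) towards the hinge, y left, z up. A grey upper plate with the whole mechanism stands on four levelling screws over the base plate (240 x 255, x -125 to 115, y -157 to 98 mm): its height is set anew each time, by h = 0 to 32 mm. h is not measured; find it by touch
- hinge_foot (a point): point on the desk plumb below the middle of the platform's hinge axis (stand 70, 0). The axis is level, along stand y, (74 + h) mm above the desk. Fixed to the platform on that axis sits the toothed steel wheel: radius 45, 10 thick, at stand y -83 to -73
- pawl_foot (a point): point on the desk plumb below the pawl's pin (stand 10, -78). The pin is level, along stand y, (126 + h) mm above the desk. The steel pawl reaches 60 mm from it to stand +x, its nose on top of the wheel. Outside of the wheel it has a flat wing (stand x 20 to 50, y -122 to -83, 7 thick), and above the pin a 40 mm stalk with a 20 mm steel ball
- ledge_foot (a point): point on the desk (stand 45, -136) plumb below the part of a fixed, level steel ledge that stands out beyond the wing. The ledge's top runs stand x 20 to 70, y -150 to -88, (113.5 + h) mm above the desk; 6.5 thick. The gap from it up to the wing's underside is only 9 to 12 mm, depending on how the nose lies on the teeth
- strip_foot (a point): point on the desk (stand -62, 10) plumb below the platform's bare front strip. Plywood platform 120 wide (stand y -50 to 70), 170 long from the hinge axis towards -x, 6 thick, top in the plane of the hinge axis. The bare strip is 104 to 170 mm from the axis; behind it is the clamped enclosure, 96 x 76 x 38. Home, its top is (74 + h) mm above the desk
- pawl (a joint): turn of the pawl, rad: 0 to 0.1 lying on the wheel (engaged), grows as the wing is lifted. The pawl weighs 140 g; lifting its wing takes under 2 N. Past about 0.5 the ball's weight throws it over and it falls to its stop at 1.75, where it stays; let go earlier, it falls back. A rod raised 30 mm straight up under the wing's middle throws it
- cradle (a joint): tilt of the platform, rad: 0 is level and home on its two rubber pads (on the upper plate); it starts at 0.36 to 0.54 with its front (-x) end raised. The stiff hinge holds it wherever it is left; pressing it down takes about 5 to 10 N at the bare front strip. With the pawl engaged it locks within 0.2 rad
- rod_grip (a point): middle of the release rod's wooden handle, at half height (11 mm above the desk as it lies). Handle 75 long (x) x 16 wide (y) x 22 high (z). Its x axis points along the rod to the steel end. Whole rod 110 g, balance point about 11 mm ahead of the handle's middle
- rod_tip (a point): free end of the release rod's steel bar, 117.5 mm from the handle's middle along x. Bar 6 mm in diameter, round-ended, 80 mm of it stands out of the handle, on its centre line
- rod: the release rod; origin under the middle of its handle (11 mm below point rod_grip), same axes
- key_mid (a point): black straight key with a brass arm, 100 x 60 x 50 mm; point 15 mm above its underside; bystander
- tumbler_mid (a point): middle of the clear glass tumbler, 74 mm across, 95 high; bystander
- radio_mid (a point): middle of the orange handheld radio lying on its back, 115 x 56 x 30 mm with a 110 mm aerial along x; bystander
- jar_mid (a point): jar of connectors with a clip top, 60 mm across, 57 high; point at half height; bystander
Not all that is in view belongs to the job. Of the things that look like the rod, take the one that is farthest to the robot's left at the start.

How it is judged:
By the outcome, as a careful person would: the job done as asked, in the order asked, and still so for the second after the job is handed in, with the robot touching nothing.
It also fails if it takes over 72 s, if anything falls off the work surface, if the arm or the gripper's body presses on something with over 40 N, if the wrist force passes 120 N, or if a joint passes its speed limit or range.

## Working session

There is one attempt and no reset: what is moved stays moved. The work goes in short steps, Python scripts to look and compute and a tool call to move; the robot and the scene stay as the last step left them, time stands still between calls to the robot, and variables do not carry over. Pictures are saved under pics/ and viewed, and the job is handed in when it is done.

Besides the shell and the picture viewer there is one more tool, called after "Request:" by a JSON object that holds its "name" and its "arguments", one argument or row to a line. drive_tool: Moves the arm, as the interface text tells. Its arguments: {"type":"object","properties":{"series":{"type":"array","items":{"type":"object","properties":{"translation":{"type":"array","items":{"type":"number"}},"rot":{"type":"array","items":{"type":"number"}}}}},"fingers":{"type":"number"},"force":{"type":"number"}},"required":["series"]}

```bash
ls; mkdir -p pics; python3 - <<'E'
from plant import *
import cv2
s=get_state()
for k,v in s.items(): print(k,v)
for n in ("scene","top","wrist"):
    print(n,camera_info(n))
    cv2.imwrite(f"pics/{n}0.png",read_camera(n)[:,:,::-1])
E
```

```text
pics
time_s 0.0
joints [ 1.14251189e+00  2.07403863e-01  1.54294838e+00 -2.17181414e-06
  1.39348144e+00 -1.50520705e-01]
joint_velocities [-9.63989866e-04 -3.98029628e-04  8.86711303e-04 -3.73368854e-05
 -1.11685344e-03 -4.02320129e-04]
joint_torque [-1.86675679e-03 -3.70889568e+01 -2.81409806e+01  6.97914488e-02
  3.63231765e-02 -1.68299789e-04]
tcp_pos [0.15735408 0.55221548 0.20430262]
orientation [-1.32898443 -1.00070435  1.00398215]
contact_force [ 1.01348083 -0.01253623  0.13818342]
ft_torque [-0.03391502  0.00120429 -0.02364826]
opening 0.09406978991554833
scene {'fx': 418.4625007076433, 'fy': 418.4625007076433, 'cx': 277.80439737347234, 'cy': 209.17967724111543, 'R': array([[ 0.79556049,  0.60587254,  0.00140353],
       [ 0.4047039 , -0.52968272, -0.74541999],
       [-0.45088608,  0.59359471, -0.66659363]]), 't': array([-0.39689827, -0.13210579,  1.48481552])}
top {'fx': 418.32024460557625, 'fy': 418.32024460557625, 'cx': 277.32764608773726, 'cy': 204.82862793681306, 'R': array([[-0.02944186, -0.9994876 ,  0.01255842],
       [-0.9972452 ,  0.02851542, -0.06847542],
       [ 0.06808222, -0.01453987, -0.99757376]]), 't': array([-0.01902489,  0.5509405 ,  1.33026766])}
wrist {'fx': 309.37100557977413, 'fy': 309.37100557977413, 'cx': 278.96540070937294, 'cy': 204.914750802638, 'R': array([[ 2.73477396e-01,  9.61878201e-01, -6.63037625e-04],
       [ 9.32440703e-01, -2.64938488e-01,  2.45686656e-01],
       [ 2.36144974e-01, -6.78079901e-02, -9.69349074e-01]]), 't': array([-0.57422828, -0.02634635,  0.38861802])}
```

View pics/scene0.png

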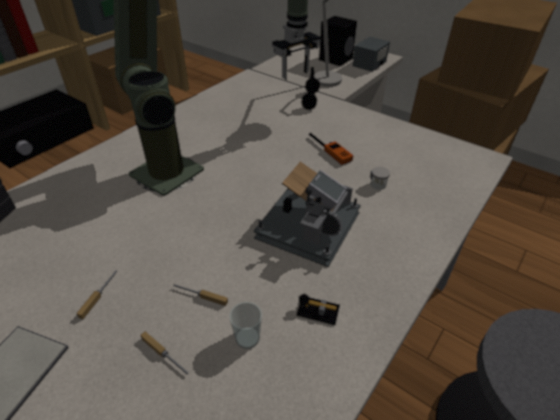

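View pics/top0.png

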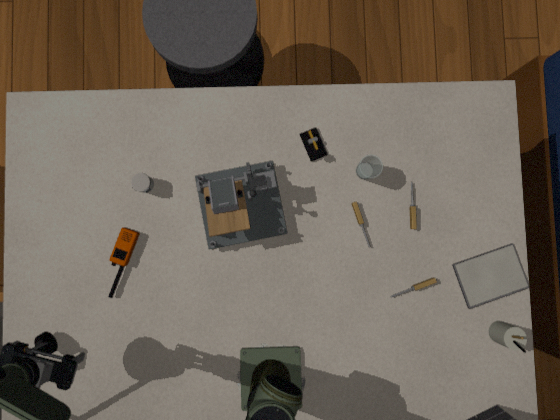

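View pics/wrist0.png

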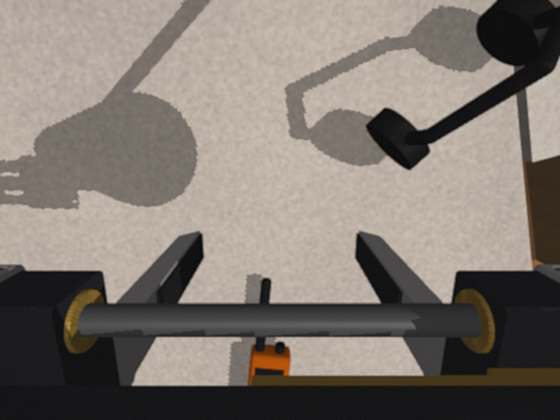

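```bash
python3 - <<'E'
import cv2
t=cv2.imread('pics/top0.png');s=cv2.imread('pics/scene0.png')
cv2.imwrite('pics/c1.png',cv2.resize(t[150:260,185:300],None,fx=5,fy=5,interpolation=cv2.INTER_CUBIC))
cv2.imwrite('pics/c2.png',cv2.resize(t[170:310,340:450],None,fx=4,fy=4,interpolation=cv2.INTER_CUBIC))
cv2.imwrite('pics/c3.png',cv2.resize(s[155:270,245:370],None,fx=5,fy=5,interpolation=cv2.INTER_CUBIC))
E
cat > h.py <<'E'
from plant import *
import numpy as np, cv2
from scipy.spatial.transform import Rotation as Rn
def ray(ci,u,v):
    d=ci['R'].T@np.array([(u-ci['cx'])/ci['fx'],(v-ci['cy'])/ci['fy'],1.]); return -ci['R'].T@ci['t'],d
def atz(ci,u,v,z):
    o,d=ray(ci,u,v); return o+d*(z-o[2])/d[2]
def proj(ci,X):
    c=ci['R']@np.asarray(X)+ci['t']; return np.array([ci['fx']*c[0]/c[2]+ci['cx'],ci['fy']*c[1]/c[2]+ci['cy']])
E
```

```text
(no output)
```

View pics/c1.png

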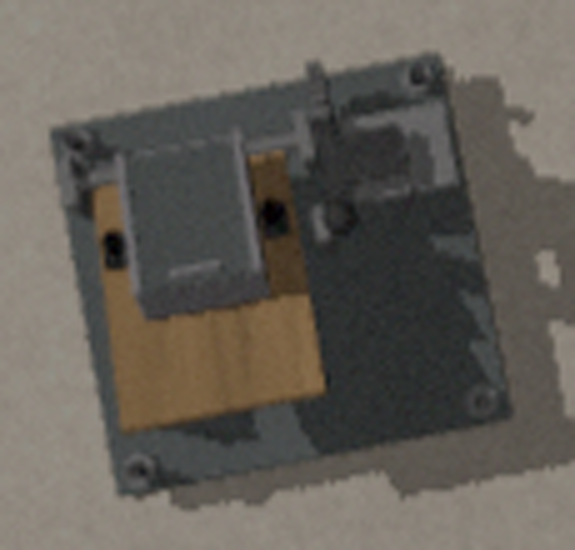

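View pics/c2.png

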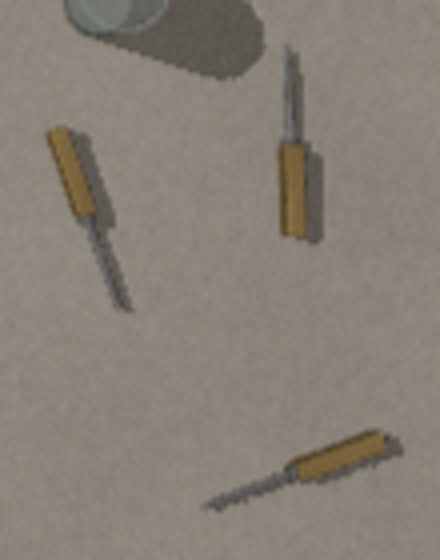

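View pics/c3.png

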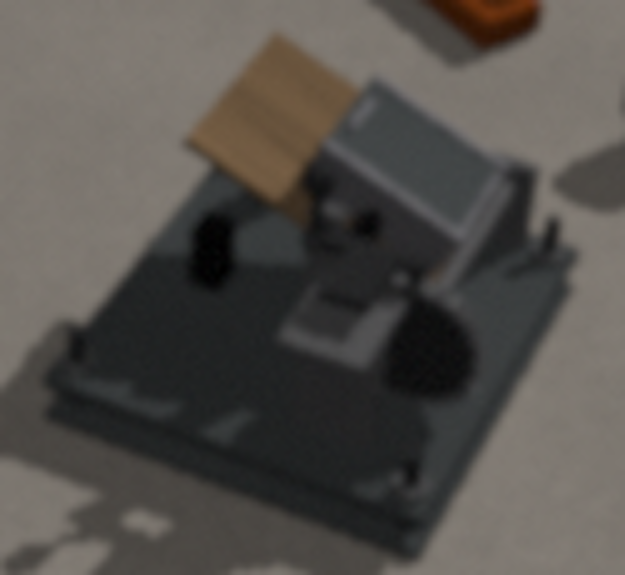

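```bash
cat >> h.py <<'E'
def T():
    s=get_state(); return np.array(s['tcp_pos']),Rn.from_rotvec(s['orientation']).as_matrix(),s
E
python3 - <<'E'
from h import *
from scipy.optimize import least_squares
ct,cs=camera_info('top'),camera_info('scene')
p,R,s=T(); print('toolR\n',R.round(3))
cw=camera_info('wrist'); print('cam in tool',R.T@(-cw['R'].T@cw['t']-p), '\n',(cw['R']@R).round(3))
for nm,pts in dict(A=[(58,128),(83,216),(128,310)],B=[(295,237),(292,143),(290,47)],C=[(382,440),(295,472),(208,508)]).items():
    P=[atz(ct,u/4+340,v/4+170,z) for (u,v),z in zip(pts,(.016,.016,.011))]
    print(nm,np.array(P).round(4).tolist(),np.linalg.norm(P[2]-P[0]))
tc=[(115,245/1),]
top=[((52,128),(.115,.098)),((438,52),(.115,-.157)),((510,415),(-.125,-.157)),((120,495),(-.125,.098))]
def f(q):
    x,y,a,z=q; r=[]
    for (u,v),(X,Y) in top:
        P=[x+X*np.cos(a)-Y*np.sin(a),y+X*np.sin(a)+Y*np.cos(a),z]
        r+=list(proj(ct,P)-[u/5+185,v/5+150])
    for (u,v),(X,Y) in [((410,530),(.115,-.157)),((48,380),(-.125,-.157)),((577,255),(.115,.098))][:0]:
        P=[x+X*np.cos(a)-Y*np.sin(a),y+X*np.sin(a)+Y*np.cos(a),z]
        r+=list(proj(cs,P)-[u/5+245,v/5+155])
    return r
for z in (.02,.04,.06):
    o=least_squares(lambda q:f([*q,z]),[.5,.1,.2]); print(z,o.x,o.cost,np.round(o.fun,2))
    x,y,a=o.x
    for X,Y in [(.115,-.157),(-.125,-.157),(.115,.098)]:
      P=[x+X*np.cos(a)-Y*np.sin(a),y+X*np.sin(a)+Y*np.cos(a),z]; print((proj(cs,P)-[245,155])*5)
E
```

```text
toolR
 [[ 0.274 -0.001 -0.962]
 [ 0.962 -0.002  0.274]
 [-0.002 -1.     0.   ]]
cam in tool [-0.0002076  -0.17834901  0.07035442] 
 [[ 1.    -0.001  0.001]
 [ 0.    -0.246 -0.969]
 [ 0.001  0.969 -0.246]]
A [[0.5524, -0.2854, 0.016], [0.4806, -0.3026, 0.016], [0.4038, -0.3369, 0.011]] 0.1573203226218078
B [[0.4586, -0.4736, 0.016], [0.5348, -0.4751, 0.016], [0.6137, -0.4793, 0.011]] 0.15522006146404638
C [[0.2942, -0.5352, 0.016], [0.271, -0.4639, 0.016], [0.244, -0.394, 0.011]] 0.1499279578346087
0.02 [0.55522129 0.11163901 0.16806815] 0.07245203813907357 [-0.21  0.02  0.    0.05  0.22  0.11 -0.02 -0.18]
[422.72631597 539.51064986]
[ 42.73117127 394.32171669]
[578.24880517 265.21752429]
0.04 [0.55383654 0.11018169 0.16806528] 1.6121511728811813 [-0.9  -0.43  0.48 -0.62  0.93  0.53 -0.5   0.47]
[422.21010355 515.53303168]
[ 37.99987285 370.35664687]
[579.42580036 241.48397856]
0.06 [0.55245319 0.10872404 0.16806236] 6.01561559083619 [-1.6  -0.89  0.97 -1.32  1.65  0.96 -1.    1.15]
[421.68323135 490.97417531]
[ 33.16302471 345.85067133]
[580.62941614 217.25035436]
```

```bash
cat >> h.py <<'E'
def Rdown(deg):
    a=np.radians(deg); z=np.array([np.cos(a),np.sin(a),0]); y=np.array([0,0,-1.]); return np.c_[np.cross(y,z),y,z]
def plan(pos,deg,n,start=None):
    """n equal rows from measured (or given) pose to pos / tool-z yaw deg"""
    p,R,s=T()
    if start is not None: p,R=start
    pos=np.asarray(pos,float); Rt=Rdown(deg)
    rv=Rn.from_matrix(R.T@Rt).as_rotvec(); ang=np.degrees(np.linalg.norm(rv)); d=np.linalg.norm(pos-p)
    print('dist mm/row',1000*d/n,'deg/row',ang/n)
    Rc=R
    for i in range(n):
        t=Rc.T@(pos-p)/n; print('{"translation":%s,"rot":%s},'%(np.round(t,4).tolist(),np.round(rv/n/(2*np.pi),4).tolist()))
        Rc=Rc@Rn.from_rotvec(rv/n).as_matrix()
    return pos,Rt
E
python3 - <<'E'
from h import *
a=plan([.40,.40,.33],164,5); plan([.50,.05,.33],164,7,a)
E
```

```text
dist mm/row 62.541095456447444 deg/row 0.025719078011246583
{"translation":[-0.016, -0.0251, -0.055],"rot":[-0.0, 0.0, -0.0001]},
{"translation":[-0.016, -0.0251, -0.055],"rot":[-0.0, 0.0, -0.0001]},
{"translation":[-0.016, -0.0251, -0.055],"rot":[-0.0, 0.0, -0.0001]},
{"translation":[-0.016, -0.0251, -0.055],"rot":[-0.0, 0.0, -0.0001]},
{"translation":[-0.0159, -0.0251, -0.055],"rot":[-0.0, 0.0, -0.0001]},
dist mm/row 52.00078492343227 deg/row 0.0
{"translation":[-0.0441, 0.0, -0.0275],"rot":[0.0, 0.0, 0.0]},
{"translation":[-0.0441, 0.0, -0.0275],"rot":[0.0, 0.0, 0.0]},
{"translation":[-0.0441, 0.0, -0.0275],"rot":[0.0, 0.0, 0.0]},
{"translation":[-0.0441, 0.0, -0.0275],"rot":[0.0, 0.0, 0.0]},
{"translation":[-0.0441, 0.0, -0.0275],"rot":[0.0, 0.0, 0.0]},
{"translation":[-0.0441, 0.0, -0.0275],"rot":[0.0, 0.0, 0.0]},
{"translation":[-0.0441, 0.0, -0.0275],"rot":[0.0, 0.0, 0.0]},
```

Request:
{"name": "drive_tool", "arguments": {
  "series": [
    {"translation":[-0.016,-0.025,-0.055],"rot":[0,0,0]},
    {"translation":[-0.016,-0.025,-0.055],"rot":[0,0,0]},
    {"translation":[-0.016,-0.025,-0.055],"rot":[0,0,0]},
    {"translation":[-0.016,-0.025,-0.055],"rot":[0,0,0]},
    {"translation":[-0.016,-0.025,-0.055],"rot":[0,0,0]}
  ],
  "fingers": 1
}}

```text
time_s: 0.78
tcp_pos: [0.4014, 0.3993, 0.3309]
orientation: [-1.328, -1.002, 1.002]
contact_force: [-0.0, 0.9, 0.7]
opening: 0.0938
```

Request:
{"name": "drive_tool", "arguments": {
  "series": [
    {"translation":[-0.044,0,-0.0275],"rot":[0,0,0]},
    {"translation":[-0.044,0,-0.0275],"rot":[0,0,0]},
    {"translation":[-0.044,0,-0.0275],"rot":[0,0,0]},
    {"translation":[-0.044,0,-0.0275],"rot":[0,0,0]},
    {"translation":[-0.044,0,-0.0275],"rot":[0,0,0]},
    {"translation":[-0.044,0,-0.0275],"rot":[0,0,0]},
    {"translation":[-0.044,0,-0.0275],"rot":[0,0,0]},
    {"translation":[0,0,0],"rot":[0,0,0]}
  ]
}}

```text
time_s: 1.78
tcp_pos: [0.5012, 0.0486, 0.3298]
orientation: [-1.33, -0.997, 0.999]
contact_force: [-0.4, -0.3, -0.7]
opening: 0.0941
```

```bash
python3 - <<'E'
from h import *
import pickle
p,R,s=T(); print(p,R.round(3),s['time_s'],s['contact_force'],s['joints'].round(3))
ci=camera_info('wrist'); im=read_camera('wrist'); pickle.dump((ci,im),open('w1.pkl','wb'))
cv2.imwrite('pics/w1.png',im[:,:,::-1])
E
```

```text
[0.5012466  0.04858677 0.32977363] [[ 0.28  -0.001 -0.96 ]
 [ 0.96  -0.001  0.28 ]
 [-0.001 -1.     0.001]] 1.775 [-0.39652107 -0.33602946 -0.74103533] [-7.500e-02 -1.600e-02  1.531e+00 -1.000e-03  1.628e+00 -1.362e+00]
```

View pics/w1.png

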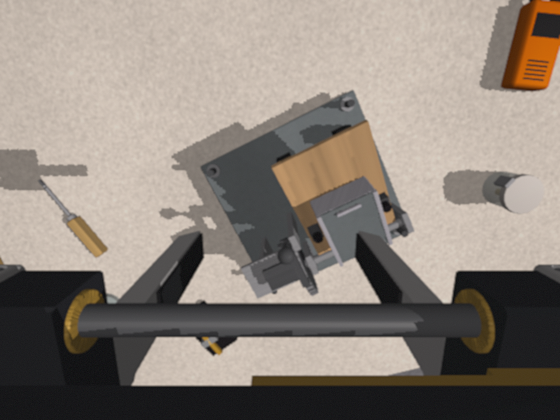

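```bash
python3 - <<'E'
import cv2
t=cv2.imread('pics/w1.png')
cv2.imwrite('pics/w1a.png',cv2.resize(t[80:310,190:420],None,fx=2.6,fy=2.6,interpolation=cv2.INTER_CUBIC))
cv2.imwrite('pics/w1b.png',cv2.resize(t[170:265,25:120],None,fx=5,fy=5,interpolation=cv2.INTER_CUBIC))
cv2.imwrite('pics/w1c.png',cv2.resize(t[215:310,225:345],None,fx=6,fy=6,interpolation=cv2.INTER_CUBIC))
E
```

```text
(no output)
```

View pics/w1a.png

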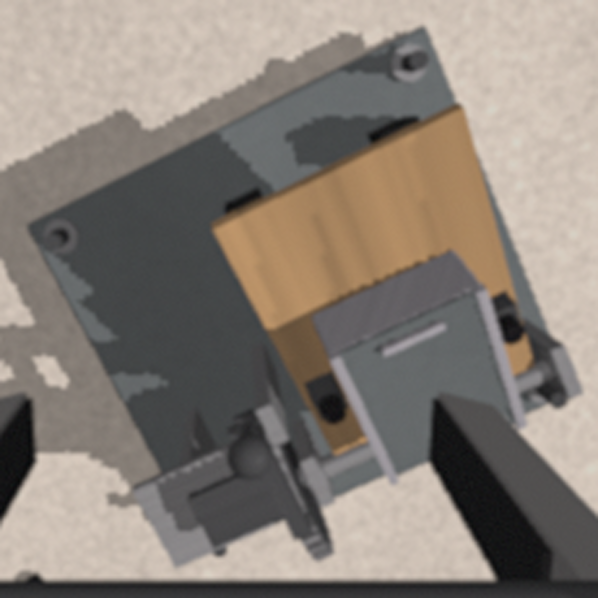

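View pics/w1b.png

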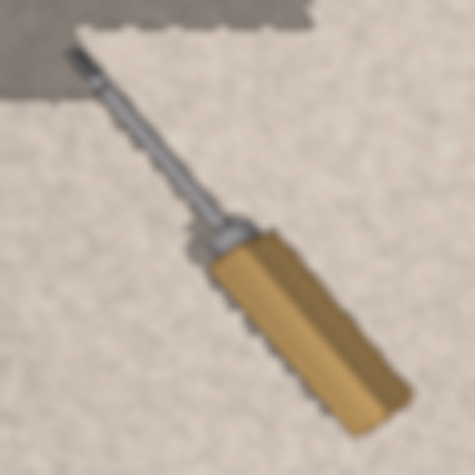

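View pics/w1c.png

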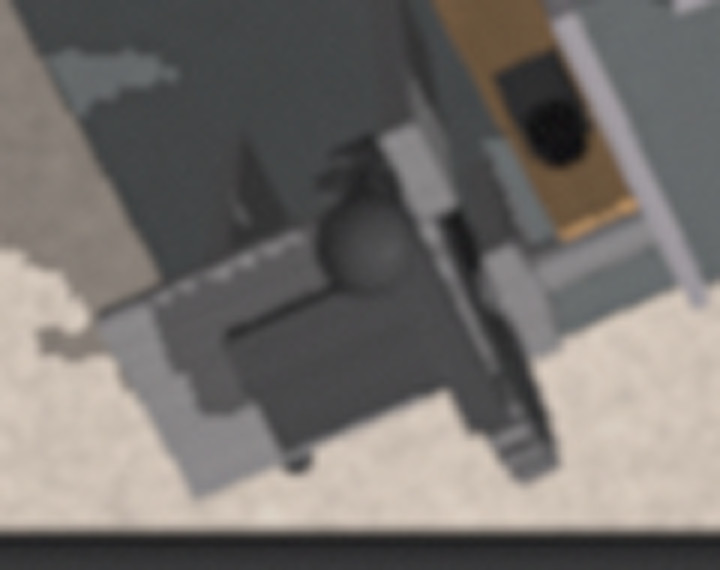

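```bash
cat > fit.py <<'E'
from h import *
import pickle
from scipy.optimize import least_squares
ct,cs=camera_info('top'),camera_info('scene'); cw,_=pickle.load(open('w1.pkl','rb'))
L=[];
def add(c,u,v,X,Y,k): L.append((c,np.array([u,v]),X,Y,k))
for (u,v),X,Y,k in [((98,318),20,-150,'l'),((197,497),70,-150,'l'),((226,335),20,-122,'w'),((288,455),50,-122,'w')]: add(cw,u/6+225,v/6+215,X,Y,k)
for (u,v),Y in [((213,228),-50),((462,105),70)]: add(cw,u/2.6+190,v/2.6+80,None,Y,'p')
for (u,v),Y in [((120,432),70),((325,390),-50)]: add(ct,u/5+185,v/5+150,None,Y,'p')
for (u,v),Y in [((187,142),-50),((278,32),70)]: add(cs,u/5+245,v/5+155,None,Y,'p')
for (u,v),X,Y in [((52,128),115,98),((438,52),115,-157),((510,415),-125,-157),((120,495),-125,98)]: add(ct,u/5+185,v/5+150,X,Y,'b')
for (u,v),X,Y in [((427,27),-125,98),((28,225),-125,-157)]: add(cw,u/2.6+190,v/2.6+80,X,Y,'b')
def f(q):
    x,y,a,h,th,zb=q; r=[]
    for c,uv,X,Y,k in L:
        if k=='p': X=70-170*np.cos(th); Z=.074+h+.17*np.sin(th)
        else: Z={'l':.1135+h,'w':.131+h,'b':zb}[k]
        X,Y=X/1000,Y/1000
        r+=list(proj(c,[x+X*np.cos(a)-Y*np.sin(a),y+X*np.sin(a)+Y*np.cos(a),Z])-uv)
    return np.array(r)
o=least_squares(f,[.555,.11,.168,.015,.45,.03],loss='soft_l1')
np.save('stand.npy',o.x)
print(o.x.round(4)); print(f(o.x).reshape(-1,2).round(1).tolist())
C=np.linalg.inv(o.jac.T@o.jac); print(np.sqrt(np.diag(C)).round(4))
for nm,pts in dict(A=[(385,418),(240,248),(75,50)]).items():
    P=[atz(cw,u/5+25,v/5+170,z) for (u,v),z in zip(pts,(.016,.016,.011))]; print(np.array(P).round(4).tolist())
E
python3 fit.py
```

```text
[0.5549 0.1124 0.1702 0.0124 0.3671 0.0299]
[[0.4, 2.4], [0.7, 2.4], [-3.1, -3.1], [-3.1, -4.1], [0.4, -0.3], [0.3, 0.4], [0.4, -0.1], [0.0, 0.1], [-0.7, -0.3], [-1.0, 0.2], [-1.1, -0.2], [-0.3, -0.5], [0.2, 0.1], [-0.6, 0.1], [-0.3, 0.0], [0.7, 0.3]]
[0.0008 0.0006 0.0045 0.0033 0.0171 0.0043]
[[0.5514, -0.2806, 0.016], [0.4821, -0.3017, 0.016], [0.4062, -0.3277, 0.011]]
```

```bash
python3 - <<'E'
from h import *
ct=camera_info('top')
print(atz(ct,369,168,.05))
a=plan([.5166,-.2925,.30],198,6); plan([.5166,-.2925,.10],198,4,a)
E
```

```text
[ 0.65701938 -0.32935113  0.05      ]
dist mm/row 57.425470957765896 deg/row 5.685101951438526
{"translation":[-0.0542, 0.0049, -0.0184],"rot":[-0.0, -0.0158, 0.0]},
{"translation":[-0.0557, 0.005, -0.0129],"rot":[-0.0, -0.0158, 0.0]},
{"translation":[-0.0567, 0.005, -0.0073],"rot":[-0.0, -0.0158, 0.0]},
{"translation":[-0.0572, 0.005, -0.0017],"rot":[-0.0, -0.0158, 0.0]},
{"translation":[-0.0571, 0.005, 0.004],"rot":[-0.0, -0.0158, 0.0]},
{"translation":[-0.0564, 0.005, 0.0096],"rot":[-0.0, -0.0158, 0.0]},
dist mm/row 49.99999999999999 deg/row 0.0
{"translation":[0.0, 0.05, 0.0],"rot":[0.0, 0.0, 0.0]},
{"translation":[0.0, 0.05, 0.0],"rot":[0.0, 0.0, 0.0]},
{"translation":[0.0, 0.05, 0.0],"rot":[0.0, 0.0, 0.0]},
{"translation":[0.0, 0.05, 0.0],"rot":[0.0, 0.0, 0.0]},
```

Request:
{"name": "drive_tool", "arguments": {
  "series": [
    {"translation":[-0.054,0.005,-0.0184],"rot":[0,-0.0158,0]},
    {"translation":[-0.0557,0.005,-0.0129],"rot":[0,-0.0158,0]},
    {"translation":[-0.0567,0.005,-0.0073],"rot":[0,-0.0158,0]},
    {"translation":[-0.057,0.005,-0.0017],"rot":[0,-0.0158,0]},
    {"translation":[-0.057,0.005,0.004],"rot":[0,-0.0158,0]},
    {"translation":[-0.0564,0.005,0.0096],"rot":[0,-0.0158,0]},
    {"translation":[0,0.05,0],"rot":[0,0,0]},
    {"translation":[0,0.05,0],"rot":[0,0,0]}
  ]
}}

```text
time_s: 2.82
tcp_pos: [0.5188, -0.2902, 0.1996]
orientation: [-1.043, -1.441, 1.439]
contact_force: [0.9, 0.1, 0.2]
opening: 0.0937
```

Request:
{"name": "drive_tool", "arguments": {
  "series": [
    {"translation":[0,0.05,0],"rot":[0,0,0]},
    {"translation":[0,0.05,0],"rot":[0,0,0]},
    {"translation":[0,0,0],"rot":[0,0,0]}
  ]
}}

```text
time_s: 3.2
tcp_pos: [0.5149, -0.2863, 0.0956]
orientation: [-1.028, -1.439, 1.437]
contact_force: [-0.6, -0.2, 0.4]
opening: 0.0943
```

```bash
python3 - <<'E'
from h import *
import pickle
p,R,s=T(); print(p,R.round(3),s['time_s'],s['contact_force'],s['joints'].round(3))
ci=camera_info('wrist'); im=read_camera('wrist'); pickle.dump((ci,im),open('w2.pkl','wb'))
cv2.imwrite('pics/w2.png',im[:,:,::-1])
E
```

```text
[ 0.51487955 -0.286342    0.09556008] [[-0.314 -0.009 -0.949]
 [ 0.949  0.007 -0.314]
 [ 0.01  -1.     0.006]] 3.2 [-0.59293128 -0.20342403  0.38889038] [-0.655  0.353  1.597  0.     1.203 -2.545]
```

View pics/w2.png

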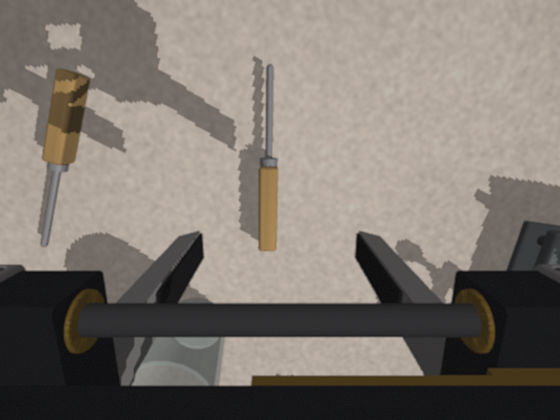

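```bash
python3 - <<'E'
from h import *
import pickle
ci,_=pickle.load(open('w2.pkl','rb'))
P=np.array([atz(ci,268,250,.022),atz(ci,269,168,.022),atz(ci,270,65,.013)]);print(P.round(4),np.degrees(np.arctan2(*(P[2]-P[0])[1::-1])))
tip=P[2];d=(P[2]-P[0])[:2];d/=np.linalg.norm(d);m=tip[:2]-.1175*d;print('mid',m,np.linalg.norm(P[0]-P[1]))
m2=(P[0]+P[1])[:2]/2;print(m2)
plan([m2[0],m2[1],.004],198.2,3)
E
```

```text
[[ 0.5496 -0.2844  0.022 ]
 [ 0.4813 -0.3056  0.022 ]
 [ 0.4054 -0.3295  0.013 ]] -162.6371397536652
mid [ 0.51757361 -0.29444795] 0.07152836813738699
[ 0.51543259 -0.29502525]
dist mm/row 31.750700508704778 deg/row 0.09493311814311844
{"translation":[-0.002, 0.0317, 0.0012],"rot":[-0.0001, 0.0001, 0.0002]},
{"translation":[-0.002, 0.0317, 0.0012],"rot":[-0.0001, 0.0001, 0.0002]},
{"translation":[-0.002, 0.0317, 0.0012],"rot":[-0.0001, 0.0001, 0.0002]},
```

Request:
{"name": "drive_tool", "arguments": {
  "series": [
    {"translation":[-0.003,0.03,0.001],"rot":[-0.0003,0.0015,0.0006]},
    {"translation":[-0.003,0.03,0.001],"rot":[0,0.001,0]},
    {"translation":[-0.001,0.025,0],"rot":[0,0,0]},
    {"translation":[0,0,0],"rot":[0,0,0]}
  ]
}}

```text
time_s: 3.75
tcp_pos: [0.5191, -0.298, 0.0165]
orientation: [-1.055, -1.429, 1.43]
contact_force: [0.0, -0.4, 1.2]
opening: 0.0943
```

```bash
python3 - <<'E'
from h import *
for i in range(3):
    p,R,s=T(); print(p.round(4),R.round(3).tolist(),s['contact_force'].round(2),s['joint_velocities'].round(3)); read_camera('top')
E
```

```text
[ 0.5191 -0.298   0.0165] [[-0.298, 0.003, -0.954], [0.954, -0.003, -0.298], [-0.004, -1.0, -0.002]] [ 0.05 -0.44  1.17] [-0.    -0.028 -0.025  0.     0.002  0.   ]
[ 0.5199 -0.2987  0.0177] [[-0.298, 0.005, -0.955], [0.955, -0.005, -0.298], [-0.006, -1.0, -0.004]] [ 0.56  0.52 -0.13] [-0.001 -0.02  -0.016 -0.002 -0.006  0.   ]
[ 0.5204 -0.2992  0.0183] [[-0.298, 0.007, -0.954], [0.954, -0.006, -0.298], [-0.007, -1.0, -0.005]] [ 0.71 -0.58  0.28] [-0.003 -0.01  -0.004 -0.003 -0.005 -0.   ]
```

Request:
{"name": "drive_tool", "arguments": {
  "series": [
    {"translation":[0,0.006,0.001],"rot":[0,0,0]},
    {"translation":[0,0.004,0.001],"rot":[0,0,0]},
    {"translation":[0,0,0],"rot":[0,0,0]}
  ]
}}

```text
time_s: 4.28
tcp_pos: [0.5159, -0.2985, 0.0051]
orientation: [-1.054, -1.428, 1.429]
contact_force: [-0.4, 0.2, 0.0]
opening: 0.0941
```

Request:
{"name": "drive_tool", "arguments": {
  "series": [
    {"translation":[0,0,0],"rot":[0,0,0]},
    {"translation":[0,0,0],"rot":[0,0,0]},
    {"translation":[0,0,0],"rot":[0,0,0]},
    {"translation":[0,0,0],"rot":[0,0,0]},
    {"translation":[0,0,0],"rot":[0,0,0]},
    {"translation":[0,0,0],"rot":[0,0,0]}
  ],
  "fingers": -1,
  "force": 40
}}

```text
time_s: 5.03
tcp_pos: [0.5164, -0.2988, 0.0055]
orientation: [-1.055, -1.429, 1.43]
contact_force: [-0.0, 1.6, -0.4]
opening: 0.0375
```

Request:
{"name": "drive_tool", "arguments": {
  "series": [
    {"translation":[0,0,0],"rot":[0,0,0]},
    {"translation":[0,0,0],"rot":[0,0,0]},
    {"translation":[0,0,0],"rot":[0,0,0]},
    {"translation":[0,0,0],"rot":[0,0,0]}
  ]
}}

```text
time_s: 5.52
tcp_pos: [0.5162, -0.2984, 0.0054]
orientation: [-1.054, -1.429, 1.429]
contact_force: [-0.8, 1.2, 0.5]
opening: 0.0154
```

```bash
python3 - <<'E'
from h import *
q=np.load('stand.npy');x,y,a=q[:3]
def W(X,Y): return np.array([x+X*np.cos(a)-Y*np.sin(a),y+X*np.sin(a)+Y*np.cos(a)])
yaw=90+np.degrees(a); print(yaw)
m=W(.037,-.165-.1175); print(m)
b=plan([.5164,-.2988,.20],197.4,4)
b=plan([m[0],m[1],.20],yaw,10,b)
E
```

```text
99.75206534621545
[ 0.63921665 -0.15978732]
dist mm/row 48.65003737383022 deg/row 0.054169537562020836
{"translation":[-0.0002, -0.0486, -0.0001],"rot":[0.0001, -0.0001, -0.0001]},
{"translation":[-0.0002, -0.0486, -0.0001],"rot":[0.0001, -0.0001, -0.0001]},
{"translation":[-0.0002, -0.0486, -0.0001],"rot":[0.0001, -0.0001, -0.0001]},
{"translation":[-0.0001, -0.0486, -0.0],"rot":[0.0001, -0.0001, -0.0001]},
dist mm/row 18.549516147138977 deg/row 9.764793465378455
{"translation":[0.0096, 0.0, -0.0159],"rot":[0.0, 0.0271, 0.0]},
{"translation":[0.0121, 0.0, -0.014],"rot":[0.0, 0.0271, 0.0]},
{"translation":[0.0143, 0.0, -0.0118],"rot":[0.0, 0.0271, 0.0]},
{"translation":[0.0161, 0.0, -0.0092],"rot":[0.0, 0.0271, 0.0]},
{"translation":[0.0175, 0.0, -0.0063],"rot":[0.0, 0.0271, 0.0]},
{"translation":[0.0183, 0.0, -0.0032],"rot":[0.0, 0.0271, 0.0]},
{"translation":[0.0185, 0.0, -0.0001],"rot":[0.0, 0.0271, 0.0]},
{"translation":[0.0183, 0.0, 0.0031],"rot":[0.0, 0.0271, 0.0]},
{"translation":[0.0175, 0.0, 0.0061],"rot":[0.0, 0.0271, 0.0]},
{"translation":[0.0162, 0.0, 0.009],"rot":[0.0, 0.0271, 0.0]},
```

Request:
{"name": "drive_tool", "arguments": {
  "series": [
    {"translation":[0,-0.02,0],"rot":[0,0,0]},
    {"translation":[0,-0.04,0],"rot":[0,0,0]},
    {"translation":[0,-0.05,0],"rot":[0,0,0]},
    {"translation":[0,-0.05,0],"rot":[0,0,0]},
    {"translation":[0,-0.035,0],"rot":[0,0,0]}
  ]
}}

```text
time_s: 6.15
tcp_pos: [0.5168, -0.2992, 0.2051]
orientation: [-1.061, -1.429, 1.432]
contact_force: [0.2, -0.2, -1.4]
opening: 0.0155
```

Request:
{"name": "drive_tool", "arguments": {
  "series": [
    {"translation":[0.0096,0,-0.0159],"rot":[0,0.0271,0]},
    {"translation":[0.0121,0,-0.014],"rot":[0,0.0271,0]},
    {"translation":[0.0143,0,-0.0118],"rot":[0,0.0271,0]},
    {"translation":[0.0161,0,-0.0092],"rot":[0,0.0271,0]},
    {"translation":[0.0175,0,-0.0063],"rot":[0,0.0271,0]},
    {"translation":[0.0183,0,-0.0032],"rot":[0,0.0271,0]},
    {"translation":[0.0185,0,0],"rot":[0,0.0271,0]},
    {"translation":[0.0183,0,0.0031],"rot":[0,0.0271,0]}
  ]
}}

```text
time_s: 7.15
tcp_pos: [0.6147, -0.1869, 0.2019]
orientation: [-1.539, -0.399, 0.394]
contact_force: [-0.3, -0.5, -1.1]
opening: 0.0157
```

Request:
{"name": "drive_tool", "arguments": {
  "series": [
    {"translation":[0.0175,0,0.0061],"rot":[0,0.0271,0]},
    {"translation":[0.0162,0,0.009],"rot":[0,0.0271,0]},
    {"translation":[0,0,0],"rot":[0,0,0]},
    {"translation":[0,0,0],"rot":[0,0,0]},
    {"translation":[0,0,0],"rot":[0,0,0]}
  ]
}}

```text
time_s: 7.78
tcp_pos: [0.6383, -0.1601, 0.2007]
orientation: [-1.57, -0.136, 0.132]
contact_force: [0.1, 0.7, -0.6]
opening: 0.0157
```

```bash
cat >> h.py <<'E'
import pickle
def snap(n,cam='wrist'):
    p,R,s=T(); print(p.round(4),Rn.from_matrix(R.T@Rdown(99.75)).as_rotvec().round(4),'yaw',np.degrees(np.arctan2(R[1,2],R[0,2])).round(2),'pitch z',R[2].round(4),round(s['time_s'],2),s['contact_force'].round(2),s['opening'])
    ci=camera_info(cam); im=read_camera(cam); pickle.dump((ci,im),open(n+'.pkl','wb')); cv2.imwrite(f'pics/{n}.png',im[:,:,::-1]); return ci,im
E
python3 -c "
from h import *
snap('w3')"
```

```text
[ 0.6383 -0.1601  0.2007] [0.0038 0.0005 0.0024] yaw 99.78 pitch z [ 0.0024 -1.     -0.0038] 7.78 [ 0.12  0.69 -0.61] 0.01570331639000411
```

View pics/w3.png

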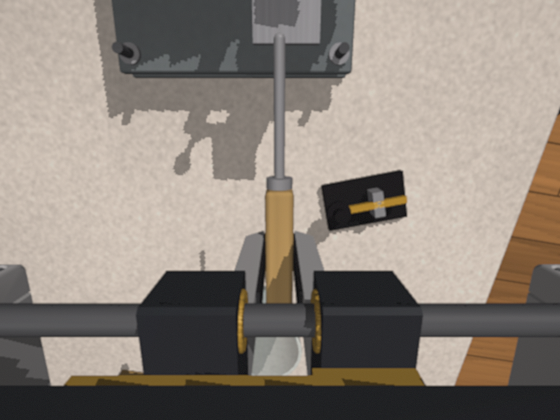

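```bash
python3 - <<'E'
from h import *
ci,im=pickle.load(open('w3.pkl','rb'))
q=np.load('stand.npy');x,y,a=q[:3]
c,s=np.cos(a),np.sin(a)
def S(P): d=np.array(P[:2])-[x,y]; return (np.array([c*d[0]+s*d[1],-s*d[0]+c*d[1]])*1000).round(1)
for h in (.005,.0125,.02):
  print(h,[S(atz(ci,u,43,.1135+h)) for u in (253,320)])
p,R,_=T()
print('tip by image',S(atz(ci,280,35,.206)), 'by tool',S(p+R@[0,-.0056,.1175]), proj(ci,p+R@[0,-.0056,.1175]))
cv2.imwrite('pics/w3c.png',cv2.resize(im[0:90,200:380,::-1],None,fx=4,fy=4,interpolation=cv2.INTER_CUBIC))
E
```

```text
0.005 [array([  17. , -150.1]), array([  68.3, -150. ])]
0.0125 [array([  17.6, -151.9]), array([  67.4, -151.8])]
0.02 [array([  18.1, -153.7]), array([  66.5, -153.6])]
tip by image [  37.1 -167. ] by tool [  36. -165.] [277.78604518  30.83568207]
```

View pics/w3c.png

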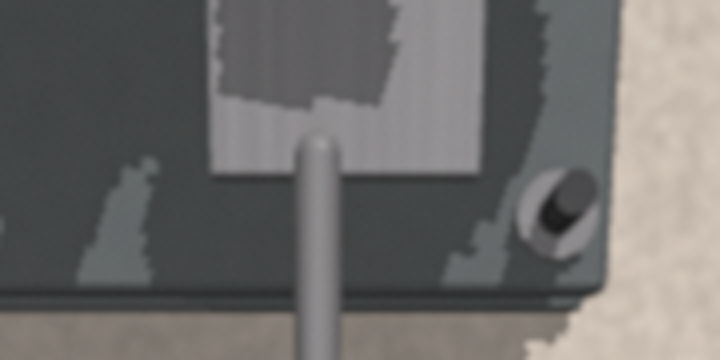

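Request:
{"name": "drive_tool", "arguments": {
  "series": [
    {"translation":[0,0.02,0.015],"rot":[0.0003,0,0.0004]},
    {"translation":[0,0.025,0.01],"rot":[0.0003,0,0]},
    {"translation":[0,0.012,0.004],"rot":[0,0,0]},
    {"translation":[0,0,0],"rot":[0,0,0]},
    {"translation":[0,0,0],"rot":[0,0,0]},
    {"translation":[0,0,0],"rot":[0,0,0]}
  ]
}}

```text
time_s: 8.57
tcp_pos: [0.6348, -0.1315, 0.1447]
orientation: [-1.567, -0.135, 0.132]
contact_force: [-1.2, 0.8, -1.3]
opening: 0.0156
```

```bash
python3 - <<'E'
from h import *
ci,im=snap('w4')
cv2.imwrite('pics/w4c.png',cv2.resize(im[0:110,190:390,::-1],None,fx=4,fy=4,interpolation=cv2.INTER_CUBIC))
for i in range(3): print(T()[2]['contact_force'].round(2),T()[0].round(4)); read_camera('top')
E
```

```text
[ 0.6348 -0.1315  0.1447] [ 0.001  -0.0003  0.0021] yaw 99.73 pitch z [ 0.0021 -1.     -0.001 ] 8.57 [-1.18  0.84 -1.35] 0.01563734908594401
[ 0.09  0.62 -1.21] [ 0.6347 -0.1314  0.1445]
[-0.42  0.75 -0.84] [ 0.6345 -0.1313  0.1444]
[-0.13  1.01 -1.36] [ 0.6344 -0.1312  0.1442]
```

View pics/w4c.png

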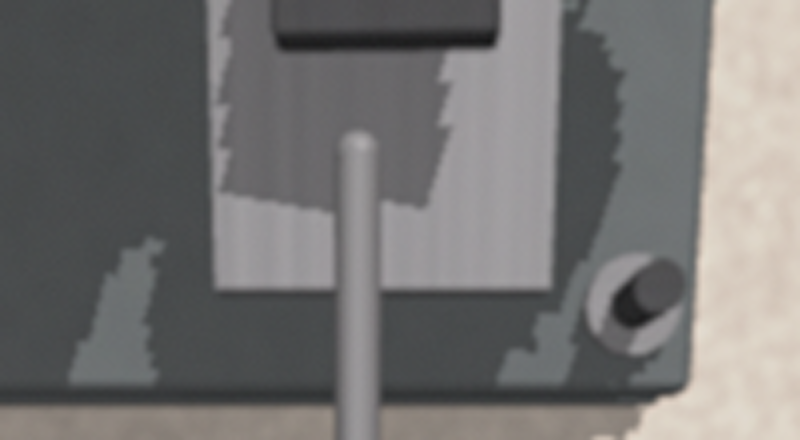

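Request:
{"name": "drive_tool", "arguments": {
  "series": [
    {"translation":[0.003,0.008,0],"rot":[0,0,0.0003]},
    {"translation":[0,0.006,0],"rot":[0,0,0]},
    {"translation":[0,0,0],"rot":[0,0,0]},
    {"translation":[0,0,0],"rot":[0,0,0]}
  ]
}}

```text
time_s: 9.28
tcp_pos: [0.6367, -0.1303, 0.1291]
orientation: [-1.566, -0.132, 0.136]
contact_force: [-0.6, 0.2, -1.4]
opening: 0.0157
```

Request:
{"name": "drive_tool", "arguments": {
  "series": [
    {"translation":[0,0.001,0],"rot":[0,0,0]},
    {"translation":[0,0.001,0],"rot":[0,0,0]},
    {"translation":[0,0,0],"rot":[0,0,0]},
    {"translation":[0,0,0],"rot":[0,0,0]}
  ]
}}

```text
time_s: 9.78
tcp_pos: [0.6368, -0.1303, 0.1274]
orientation: [-1.567, -0.132, 0.135]
contact_force: [0.6, 0.3, -1.1]
opening: 0.0157
```

```bash
python3 - <<'E'
from h import *
for i in range(4): print(T()[2]['contact_force'].round(2),T()[2]['ft_torque'].round(3),T()[0].round(4)); read_camera('top')
E
```

```text
[ 0.63  0.27 -1.1 ] [-0.102  0.08  -0.048] [ 0.6368 -0.1303  0.1274]
[ 0.72 -0.5  -1.38] [-0.1    0.028 -0.031] [ 0.6368 -0.1303  0.1274]
[-0.03 -0.27 -1.07] [-0.064  0.064 -0.009] [ 0.6368 -0.1303  0.1274]
[-0.75 -0.1  -1.31] [-0.024  0.026 -0.014] [ 0.6368 -0.1303  0.1274]
```

Request:
{"name": "drive_tool", "arguments": {
  "series": [
    {"translation":[0,0.001,0],"rot":[0,0,0]},
    {"translation":[0,0.0005,0],"rot":[0,0,0]},
    {"translation":[0,0,0],"rot":[0,0,0]}
  ]
}}

```text
time_s: 10.35
tcp_pos: [0.6367, -0.1303, 0.1257]
orientation: [-1.566, -0.132, 0.135]
contact_force: [-0.3, 0.4, -1.4]
opening: 0.0156
```

Request:
{"name": "drive_tool", "arguments": {
  "series": [
    {"translation":[0,0.001,0],"rot":[0,0,0]},
    {"translation":[0,0,0],"rot":[0,0,0]}
  ]
}}

```text
time_s: 10.6
tcp_pos: [0.6367, -0.1303, 0.1247]
orientation: [-1.566, -0.132, 0.135]
contact_force: [-0.4, 0.4, -1.2]
opening: 0.0157
```

```bash
cat > r.py <<'E'
from h import *
for i in range(2): print(T()[2]['contact_force'].round(2),T()[2]['ft_torque'].round(3),T()[0].round(4)); i or read_camera('top')
E
python3 r.py
```

```text
[-0.44  0.42 -1.19] [-0.106  0.045  0.004] [ 0.6367 -0.1303  0.1247]
[-0.77  0.59 -1.18] [-0.071  0.042  0.014] [ 0.6367 -0.1303  0.1248]
```

Request:
{"name": "drive_tool", "arguments": {
  "series": [
    {"translation":[0,0.001,0],"rot":[0,0,0]},
    {"translation":[0,0,0],"rot":[0,0,0]}
  ]
}}

```text
time_s: 10.9
tcp_pos: [0.6367, -0.1303, 0.1237]
orientation: [-1.566, -0.132, 0.135]
contact_force: [-0.3, 0.3, -1.6]
opening: 0.0158
```

Request:
{"name": "drive_tool", "arguments": {
  "series": [
    {"translation":[0,0.001,0],"rot":[0,0,0]},
    {"translation":[0,0,0],"rot":[0,0,0]}
  ]
}}

```text
time_s: 11.15
tcp_pos: [0.6367, -0.1303, 0.1227]
orientation: [-1.566, -0.132, 0.135]
contact_force: [0.1, -0.0, -1.5]
opening: 0.0158
```

```bash
python3 r.py
```

```text
[ 0.13 -0.   -1.48] [-0.053  0.079  0.033] [ 0.6367 -0.1303  0.1227]
[-0.    0.53 -0.81] [-0.063  0.099  0.03 ] [ 0.6368 -0.1303  0.1228]
```

Request:
{"name": "drive_tool", "arguments": {
  "series": [
    {"translation":[0,0.0007,0],"rot":[0,0,0]},
    {"translation":[0,0,0],"rot":[0,0,0]}
  ]
}}

```text
time_s: 11.45
tcp_pos: [0.6369, -0.1304, 0.1222]
orientation: [-1.567, -0.132, 0.135]
contact_force: [0.0, -0.1, -0.5]
opening: 0.0155
```

Request:
{"name": "drive_tool", "arguments": {
  "series": [
    {"translation":[0,0.0007,0],"rot":[0,0,0]},
    {"translation":[0,0,0],"rot":[0,0,0]}
  ]
}}

```text
time_s: 11.7
tcp_pos: [0.637, -0.1304, 0.1217]
orientation: [-1.567, -0.132, 0.135]
contact_force: [0.3, -0.2, 0.8]
opening: 0.016
```

```bash
python3 r.py;  python3 -c "
from h import *
ci,im=snap('w5')
cv2.imwrite('pics/w5c.png',cv2.resize(im[0:110,190:390,::-1],None,fx=4,fy=4,interpolation=cv2.INTER_CUBIC))
ci,im=snap('s5','scene')
cv2.imwrite('pics/s5c.png',cv2.resize(im[160:270,245:385,::-1],None,fx=5,fy=5,interpolation=cv2.INTER_CUBIC))"
```

```text
[ 0.25 -0.2   0.76] [-0.002  0.092  0.005] [ 0.637  -0.1304  0.1217]
[-0.37 -0.46  0.12] [0.018 0.143 0.056] [ 0.637  -0.1304  0.1217]
[ 0.637  -0.1304  0.1217] [-0.0002 -0.     -0.0015] yaw 99.75 pitch z [-1.5e-03 -1.0e+00  2.0e-04] 11.75 [-0.37 -0.46  0.12] 0.015586168771021015
[ 0.637  -0.1304  0.1217] [-0.0002  0.     -0.0016] yaw 99.75 pitch z [-1.6e-03 -1.0e+00  2.0e-04] 11.8 [-0.22  0.2   0.05] 0.015832646767008646
```

View pics/w5c.png

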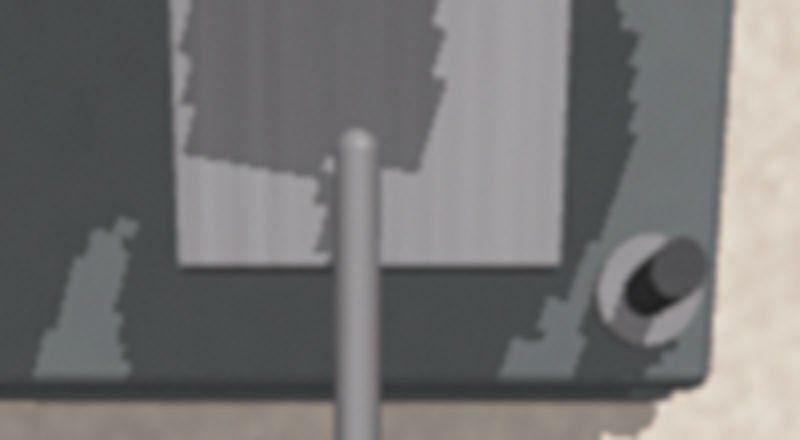

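View pics/s5c.png

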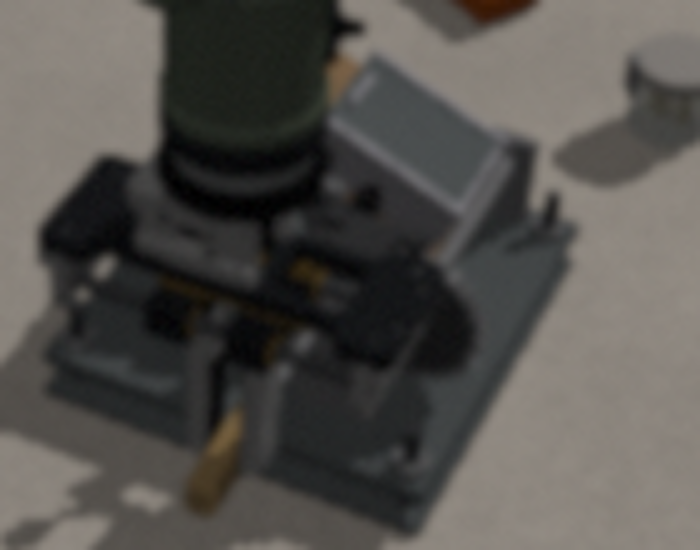

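Request:
{"name": "drive_tool", "arguments": {
  "series": [
    {"translation":[0,-0.0012,0],"rot":[0,0,-0.0002]},
    {"translation":[0,-0.001,0],"rot":[0,0,0]},
    {"translation":[0,0,0],"rot":[0,0,0]},
    {"translation":[0,0,0.003],"rot":[0,0,0]},
    {"translation":[0,0,0.004],"rot":[0,0,0]},
    {"translation":[0,0,0.003],"rot":[0,0,0]},
    {"translation":[0,0,0],"rot":[0,0,0]}
  ]
}}

```text
time_s: 12.72
tcp_pos: [0.6351, -0.12, 0.1236]
orientation: [-1.566, -0.133, 0.135]
contact_force: [-0.1, -0.1, -0.5]
opening: 0.0157
```

```bash
python3 r.py;  python3 -c "
from h import *
ci,im=snap('w6')
cv2.imwrite('pics/w6c.png',cv2.resize(im[0:110,190:390,::-1],None,fx=4,fy=4,interpolation=cv2.INTER_CUBIC))
"
```

```text
[-0.09 -0.05 -0.5 ] [-0.081  0.083 -0.043] [ 0.6351 -0.12    0.1236]
[-0.39 -0.12 -1.73] [-0.091  0.076  0.027] [ 0.6351 -0.1203  0.1237]
[ 0.6351 -0.1203  0.1237] [-0.0002  0.0004 -0.0007] yaw 99.77 pitch z [-7.e-04 -1.e+00  2.e-04] 12.78 [-0.39 -0.12 -1.73] 0.01589489557680316
```

View pics/w6c.png

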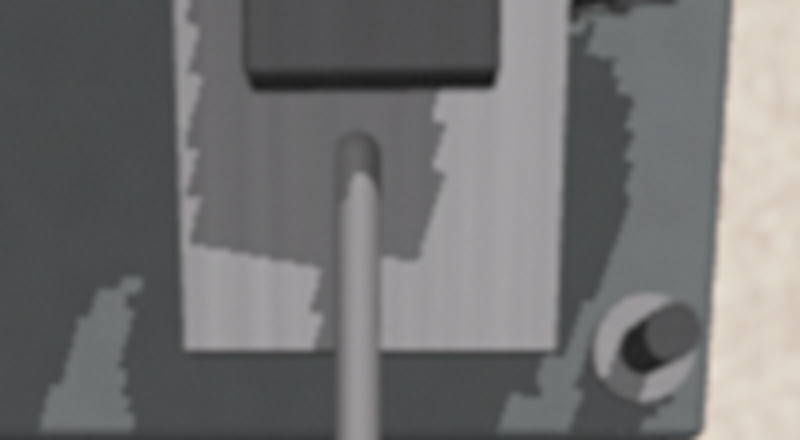

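Request:
{"name": "drive_tool", "arguments": {
  "series": [
    {"translation":[0,-0.0003,0.003],"rot":[0,0,0]},
    {"translation":[0,0,0.003],"rot":[0,0,0]},
    {"translation":[0,0,0.003],"rot":[0,0,0]},
    {"translation":[0,0,0.002],"rot":[0,0,0]},
    {"translation":[0,0,0],"rot":[0,0,0]}
  ]
}}

```text
time_s: 13.45
tcp_pos: [0.6332, -0.1094, 0.124]
orientation: [-1.566, -0.133, 0.135]
contact_force: [0.2, -0.1, -1.0]
opening: 0.0154
```

```bash
python3 r.py
```

```text
[ 0.25 -0.08 -0.97] [-0.051  0.088  0.002] [ 0.6332 -0.1094  0.124 ]
[-0.01 -1.19 -1.33] [-0.089  0.001  0.058] [ 0.6332 -0.1095  0.1239]
```

Request:
{"name": "drive_tool", "arguments": {
  "series": [
    {"translation":[0,0,0.004],"rot":[0,0,0]},
    {"translation":[0,0,0.004],"rot":[0,0,0]},
    {"translation":[0,0,0.004],"rot":[0,0,0]},
    {"translation":[0,0,0.003],"rot":[0,0,0]},
    {"translation":[0,0,0],"rot":[0,0,0]}
  ]
}}

```text
time_s: 14.12
tcp_pos: [0.6307, -0.0945, 0.1239]
orientation: [-1.566, -0.133, 0.135]
contact_force: [-1.1, -0.1, -0.8]
opening: 0.0154
```

```bash
python3 r.py;  python3 -c "
from h import *
ci,im=snap('w7')
cv2.imwrite('pics/w7c.png',cv2.resize(im[0:150,180:380,::-1],None,fx=4,fy=4,interpolation=cv2.INTER_CUBIC))
"
```

```text
[-1.08 -0.1  -0.75] [-0.044  0.003  0.002] [ 0.6307 -0.0945  0.1239]
[-0.8  -0.04 -1.5 ] [-0.062  0.059  0.019] [ 0.6307 -0.0947  0.124 ]
[ 0.6307 -0.0947  0.124 ] [-0.0002  0.0002 -0.0007] yaw 99.76 pitch z [-7.e-04 -1.e+00  2.e-04] 14.18 [-0.8  -0.04 -1.5 ] 0.015389693074795334
```

View pics/w7c.png

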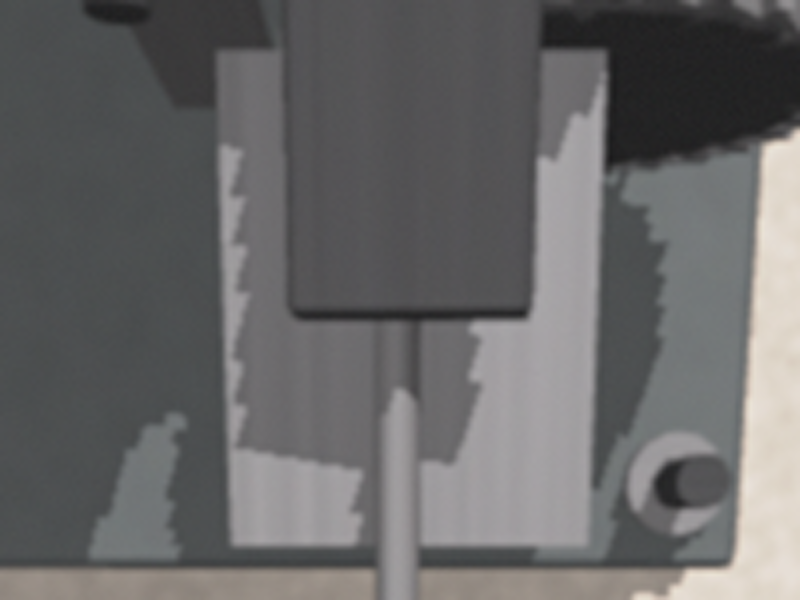

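Request:
{"name": "drive_tool", "arguments": {
  "series": [
    {"translation":[0,-0.003,0],"rot":[0,0,0]},
    {"translation":[0,-0.005,0],"rot":[0,0,0]},
    {"translation":[0,-0.006,0],"rot":[0,0,0]},
    {"translation":[0,-0.007,0],"rot":[0,0,0]},
    {"translation":[0,-0.007,0],"rot":[0,0,0]},
    {"translation":[0,-0.006,0],"rot":[0,0,0]},
    {"translation":[0,-0.003,0],"rot":[0,0,0]},
    {"translation":[0,0,0],"rot":[0,0,0]}
  ]
}}

```text
time_s: 15.22
tcp_pos: [0.6309, -0.0949, 0.1612]
orientation: [-1.567, -0.133, 0.134]
contact_force: [-0.1, 0.1, -0.0]
opening: 0.0158
```

```bash
python3 r.py;  python3 -c "
from h import *
ci,im=snap('w8')
cv2.imwrite('pics/w8c.png',cv2.resize(im[0:150,180:380,::-1],None,fx=4,fy=4,interpolation=cv2.INTER_CUBIC))
"
```

```text
[-0.08  0.1  -0.03] [-0.086  0.031 -0.014] [ 0.6309 -0.0949  0.1612]
[-0.36  0.06  0.07] [-0.065  0.066 -0.022] [ 0.6307 -0.0948  0.1609]
[ 0.6307 -0.0948  0.1609] [-0.0004  0.     -0.0009] yaw 99.75 pitch z [-9.e-04 -1.e+00  4.e-04] 15.28 [-0.36  0.06  0.07] 0.015988444944802855
```

View pics/w8c.png

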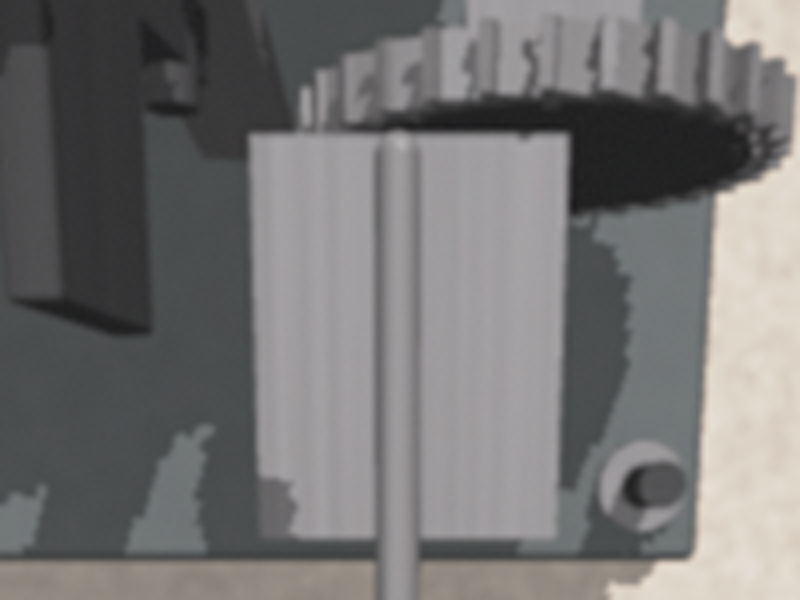

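```bash
python3 - <<'E'
from h import *
p,R,_=T()
b=p+R@[0,0,-.075]
b=plan(b,99.75,3)
b=plan([.50,-.25,.16],99.75,4,b); b=plan([.50,-.25,.02],99.75,4,b)
E
```

```text
dist mm/row 25.0 deg/row 0.02476742497959972
{"translation":[-0.0, -0.0, -0.025],"rot":[-0.0, 0.0, -0.0001]},
{"translation":[0.0, 0.0, -0.025],"rot":[-0.0, 0.0, -0.0001]},
{"translation":[0.0, 0.0, -0.025],"rot":[-0.0, 0.0, -0.0001]},
dist mm/row 41.17380453841973 deg/row 0.0
{"translation":[-0.0387, 0.0002, -0.014],"rot":[0.0, 0.0, 0.0]},
{"translation":[-0.0387, 0.0002, -0.014],"rot":[0.0, 0.0, 0.0]},
{"translation":[-0.0387, 0.0002, -0.014],"rot":[0.0, 0.0, 0.0]},
{"translation":[-0.0387, 0.0002, -0.014],"rot":[0.0, 0.0, 0.0]},
dist mm/row 35.0 deg/row 0.0
{"translation":[0.0, 0.035, 0.0],"rot":[0.0, 0.0, 0.0]},
{"translation":[0.0, 0.035, 0.0],"rot":[0.0, 0.0, 0.0]},
{"translation":[0.0, 0.035, 0.0],"rot":[0.0, 0.0, 0.0]},
{"translation":[0.0, 0.035, 0.0],"rot":[0.0, 0.0, 0.0]},
```

Request:
{"name": "drive_tool", "arguments": {
  "series": [
    {"translation":[0,0,-0.025],"rot":[0,0,0]},
    {"translation":[0,0,-0.025],"rot":[0,0,0]},
    {"translation":[0,0,-0.025],"rot":[0,0,0]},
    {"translation":[-0.0387,0,-0.014],"rot":[0,0,0]},
    {"translation":[-0.0387,0,-0.014],"rot":[0,0,0]},
    {"translation":[-0.0387,0,-0.014],"rot":[0,0,0]},
    {"translation":[-0.0387,0,-0.014],"rot":[0,0,0]},
    {"translation":[0,0,0],"rot":[0,0,0]}
  ]
}}

```text
time_s: 16.32
tcp_pos: [0.4983, -0.2529, 0.1611]
orientation: [-1.567, -0.129, 0.131]
contact_force: [1.0, -0.5, -1.0]
opening: 0.0157
```

Request:
{"name": "drive_tool", "arguments": {
  "series": [
    {"translation":[0,0.035,0],"rot":[0,0,0]},
    {"translation":[0,0.035,0],"rot":[0,0,0]},
    {"translation":[0,0.035,0],"rot":[0,0,0]},
    {"translation":[0,0.022,0],"rot":[0,0,0]},
    {"translation":[0,0.008,0],"rot":[0,0,0]},
    {"translation":[0,0,0],"rot":[0,0,0]},
    {"translation":[0,0,0],"rot":[0,0,0]},
    {"translation":[0,0,0],"rot":[0,0,0]}
  ]
}}

```text
time_s: 17.32
tcp_pos: [0.5012, -0.2508, 0.0273]
orientation: [-1.568, -0.135, 0.133]
contact_force: [-0.8, -0.3, -0.4]
opening: 0.0154
```

```bash
python3 r.py;  python3 -c "
from h import *
snap('w9');ci,im=snap('t9','top')
cv2.imwrite('pics/t9c.png',cv2.resize(im[140:270,180:420,::-1],None,fx=3.3,fy=3.3,interpolation=cv2.INTER_CUBIC))
"
```

```text
[-0.75 -0.26 -0.37] [-0.098  0.05  -0.029] [ 0.5012 -0.2508  0.0273]
[ 0.26 -0.38 -1.17] [-0.078  0.001  0.017] [ 0.501  -0.2507  0.0271]
[ 0.501  -0.2507  0.0271] [0.0012 0.     0.0007] yaw 99.75 pitch z [ 7.0e-04 -1.0e+00 -1.2e-03] 17.38 [ 0.26 -0.38 -1.17] 0.015635396057261865
[ 0.5008 -0.2505  0.0269] [0.0009 0.0001 0.0005] yaw 99.76 pitch z [ 5.e-04 -1.e+00 -9.e-04] 17.43 [ 0.21  0.12 -0.98] 0.015858932701606102
```

View pics/w9.png

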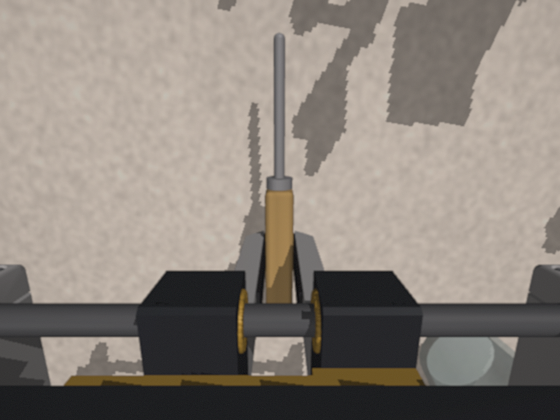

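View pics/t9c.png

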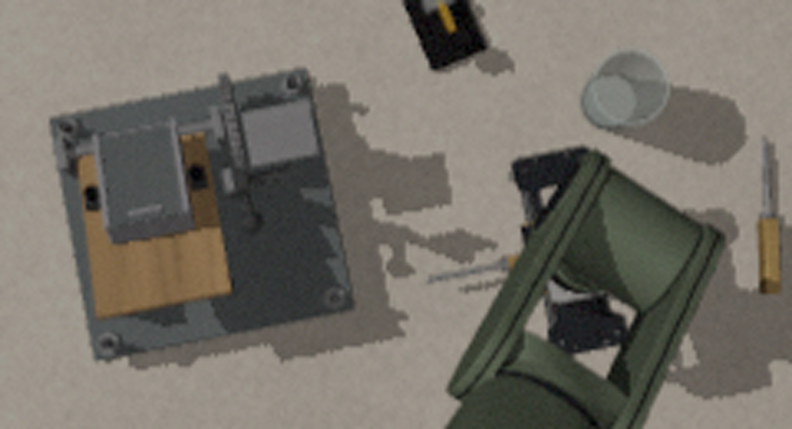

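Request:
{"name": "drive_tool", "arguments": {
  "series": [
    {"translation":[0,0.01,0],"rot":[0.0002,0,0]},
    {"translation":[0,0.007,0],"rot":[0,0,0]},
    {"translation":[0,0.002,0],"rot":[0,0,0]},
    {"translation":[0,0,0],"rot":[0,0,0]},
    {"translation":[0,0.001,0],"rot":[0,0,0]},
    {"translation":[0,0,0],"rot":[0,0,0]}
  ]
}}

```text
time_s: 18.23
tcp_pos: [0.5004, -0.2502, 0.0062]
orientation: [-1.565, -0.133, 0.134]
contact_force: [0.6, 0.4, -1.5]
opening: 0.0157
```

```bash
python3 r.py
```

```text
[ 0.58  0.38 -1.53] [-0.081  0.025  0.027] [ 0.5004 -0.2502  0.0062]
[-0.09  0.74 -1.04] [-0.037  0.016  0.025] [ 0.5004 -0.2502  0.0062]
```

Request:
{"name": "drive_tool", "arguments": {
  "series": [
    {"translation":[0,0.0008,0],"rot":[0,0,0]},
    {"translation":[0,0,0],"rot":[0,0,0]}
  ]
}}

```text
time_s: 18.52
tcp_pos: [0.5004, -0.2503, 0.0054]
orientation: [-1.565, -0.133, 0.134]
contact_force: [-0.2, 1.1, -0.1]
opening: 0.0155
```

Request:
{"name": "drive_tool", "arguments": {
  "series": [
    {"translation":[0,0,0],"rot":[0,0,0]},
    {"translation":[0,0,0],"rot":[0,0,0]},
    {"translation":[0,0,0],"rot":[0,0,0]},
    {"translation":[0,0,0],"rot":[0,0,0]}
  ],
  "fingers": 0.2
}}

```text
time_s: 19.02
tcp_pos: [0.5002, -0.2501, 0.0053]
orientation: [-1.565, -0.133, 0.134]
contact_force: [0.2, -0.6, -0.1]
opening: 0.0523
```

Request:
{"name": "drive_tool", "arguments": {
  "series": [
    {"translation":[0,-0.015,0],"rot":[0,0,0]},
    {"translation":[0,-0.04,0],"rot":[0,0,0]},
    {"translation":[0,-0.055,0],"rot":[0,0,0]},
    {"translation":[0,-0.055,0],"rot":[0,0,0]},
    {"translation":[0,-0.055,0],"rot":[0,0,0]},
    {"translation":[0,-0.04,0],"rot":[0,0,0]}
  ]
}}

```text
time_s: 19.77
tcp_pos: [0.5011, -0.2509, 0.2698]
orientation: [-1.568, -0.136, 0.131]
contact_force: [0.4, 0.1, -0.9]
opening: 0.0563
```

```bash
python3 r.py;  python3 -c "
from h import *
snap('w10')
b=plan([.486,.110,.26],99.75,7); plan([.486,.110,.16],99.75,3,b)
"
```

```text
[ 0.45  0.12 -0.91] [-0.123  0.022 -0.   ] [ 0.5011 -0.2509  0.2698]
[ 1.36 -0.22  2.84] [-0.11  -0.062 -0.013] [ 0.5036 -0.2525  0.2757]
[ 0.5036 -0.2525  0.2757] [0.0089 0.0003 0.0097] yaw 99.76 pitch z [ 0.0097 -0.9999 -0.0089] 19.82 [ 1.36 -0.22  2.84] 0.05668852414999525
dist mm/row 51.872701150213 deg/row 0.09773357097916513
{"translation":[0.0063, 0.0015, 0.0515],"rot":[0.0002, 0.0, 0.0002]},
{"translation":[0.0063, 0.0016, 0.0515],"rot":[0.0002, 0.0, 0.0002]},
{"translation":[0.0063, 0.0016, 0.0515],"rot":[0.0002, 0.0, 0.0002]},
{"translation":[0.0063, 0.0017, 0.0515],"rot":[0.0002, 0.0, 0.0002]},
{"translation":[0.0063, 0.0017, 0.0515],"rot":[0.0002, 0.0, 0.0002]},
{"translation":[0.0063, 0.0018, 0.0515],"rot":[0.0002, 0.0, 0.0002]},
{"translation":[0.0063, 0.0018, 0.0515],"rot":[0.0002, 0.0, 0.0002]},
dist mm/row 33.333333333333336 deg/row 0.0
{"translation":[0.0, 0.0333, 0.0],"rot":[0.0, 0.0, 0.0]},
{"translation":[0.0, 0.0333, 0.0],"rot":[0.0, 0.0, 0.0]},
{"translation":[0.0, 0.0333, 0.0],"rot":[0.0, 0.0, 0.0]},
```

View pics/w10.png

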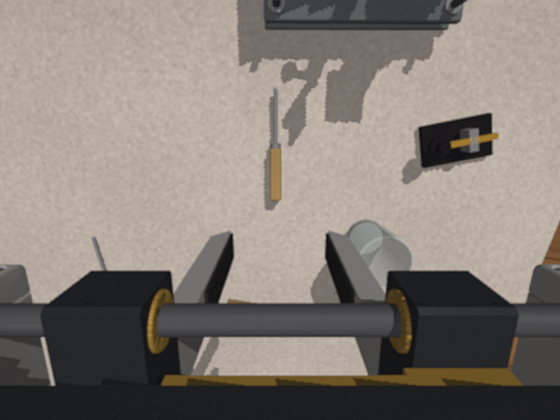

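Request:
{"name": "drive_tool", "arguments": {
  "series": [
    {"translation":[0.006,0.001,0.0515],"rot":[0,0,0]},
    {"translation":[0.006,0.001,0.0515],"rot":[0,0,0]},
    {"translation":[0.006,0.001,0.0515],"rot":[0,0,0]},
    {"translation":[0.006,0.001,0.0515],"rot":[0,0,0]},
    {"translation":[0.006,0.001,0.0515],"rot":[0,0,0]},
    {"translation":[0.006,0.001,0.0515],"rot":[0,0,0]},
    {"translation":[0.006,0.001,0.0515],"rot":[0,0,0]},
    {"translation":[0,0,0],"rot":[0,0,0]}
  ],
  "fingers": -1
}}

```text
time_s: 20.88
tcp_pos: [0.4793, 0.1149, 0.2579]
orientation: [-1.564, -0.136, 0.14]
contact_force: [0.5, 0.2, 0.2]
opening: 0.0006
```

Request:
{"name": "drive_tool", "arguments": {
  "series": [
    {"translation":[0,0.03,0],"rot":[0,0,0]},
    {"translation":[0,0.03,0],"rot":[0,0,0]},
    {"translation":[0,0.02,0],"rot":[0,0,0]},
    {"translation":[0,0,0],"rot":[0,0,0]},
    {"translation":[0,0,0],"rot":[0,0,0]},
    {"translation":[0,0,0],"rot":[0,0,0]}
  ]
}}

```text
time_s: 21.62
tcp_pos: [0.4817, 0.1118, 0.18]
orientation: [-1.565, -0.134, 0.132]
contact_force: [0.4, 0.5, 0.2]
opening: 0.0005
```

```bash
python3 r.py;  python3 -c "
from h import *
snap('w11');ci,im=snap('s11','scene')
cv2.imwrite('pics/s11c.png',cv2.resize(im[150:270,225:385,::-1],None,fx=5,fy=5,interpolation=cv2.INTER_CUBIC))
"
```

```text
[0.39 0.48 0.21] [-0.046  0.072 -0.022] [0.4817 0.1118 0.18  ]
[ 0.66 -0.83  0.89] [-0.088  0.031 -0.027] [0.4816 0.1119 0.1799]
[0.4816 0.1119 0.1799] [-0.0012 -0.0002  0.0015] yaw 99.74 pitch z [ 0.0015 -1.      0.0012] 21.68 [ 0.66 -0.83  0.89] 0.00031936843152191656
[0.4815 0.1119 0.1798] [-0.0013 -0.0001  0.0013] yaw 99.74 pitch z [ 0.0013 -1.      0.0013] 21.73 [-0.14 -1.05 -0.2 ] 0.0003509737620330582
```

View pics/w11.png

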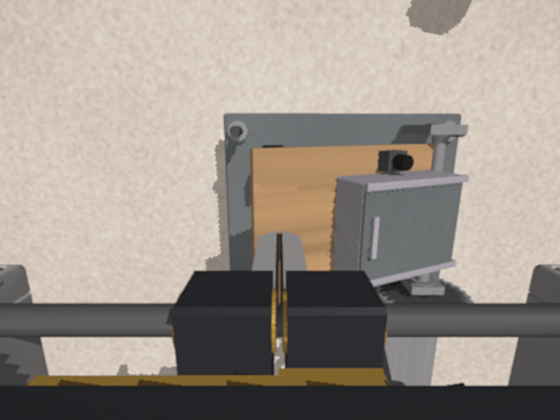

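View pics/s11c.png

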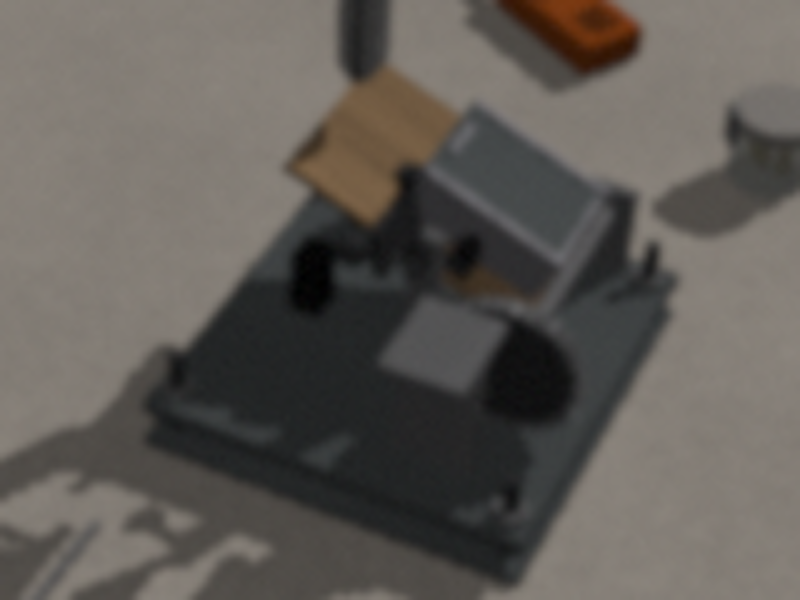

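Request:
{"name": "drive_tool", "arguments": {
  "series": [
    {"translation":[0,0.012,0],"rot":[0,0,0]},
    {"translation":[0,0.01,0],"rot":[0,0,0]},
    {"translation":[0,0.004,0],"rot":[0,0,0]},
    {"translation":[0,0.003,0],"rot":[0,0,0]},
    {"translation":[0,0.003,0],"rot":[0,0,0]},
    {"translation":[0,0.002,0],"rot":[0,0,0]},
    {"translation":[0,0.002,0],"rot":[0,0,0]}
  ]
}}

```text
time_s: 22.65
tcp_pos: [0.4817, 0.1122, 0.1447]
orientation: [-1.565, -0.135, 0.133]
contact_force: [-2.2, 0.7, 7.8]
opening: 0.0007
```

Request:
{"name": "drive_tool", "arguments": {
  "series": [
    {"translation":[0,0.002,0],"rot":[0,0,0]},
    {"translation":[0,0.002,0],"rot":[0,0,0]},
    {"translation":[0,0.002,0],"rot":[0,0,0]},
    {"translation":[0,0.002,0],"rot":[0,0,0]}
  ]
}}

```text
time_s: 23.15
tcp_pos: [0.4816, 0.1121, 0.1367]
orientation: [-1.565, -0.135, 0.133]
contact_force: [-3.7, -0.4, 8.7]
opening: 0.0005
```

Request:
{"name": "drive_tool", "arguments": {
  "series": [
    {"translation":[0,0.003,0],"rot":[0,0,0]},
    {"translation":[0,0.003,0],"rot":[0,0,0]},
    {"translation":[0,0.003,0],"rot":[0,0,0]},
    {"translation":[0,0.003,0],"rot":[0,0,0]},
    {"translation":[0,0.003,0],"rot":[0,0,0]},
    {"translation":[0,0.003,0],"rot":[0,0,0]}
  ]
}}

```text
time_s: 23.9
tcp_pos: [0.4808, 0.1121, 0.1183]
orientation: [-1.565, -0.133, 0.134]
contact_force: [-5.3, -0.1, 8.5]
opening: 0.0004
```

Request:
{"name": "drive_tool", "arguments": {
  "series": [
    {"translation":[0,0.003,0],"rot":[0,0,0]},
    {"translation":[0,0.003,0],"rot":[0,0,0]},
    {"translation":[0,0.003,0],"rot":[0,0,0]},
    {"translation":[0,0.003,0],"rot":[0,0,0]},
    {"translation":[0,0.003,0],"rot":[0,0,0]},
    {"translation":[0,0.003,0],"rot":[0,0,0]},
    {"translation":[0,0.002,0],"rot":[0,0,0]},
    {"translation":[0,0.001,0],"rot":[0,0,0]}
  ]
}}

```text
time_s: 24.9
tcp_pos: [0.4793, 0.1119, 0.0964]
orientation: [-1.566, -0.131, 0.137]
contact_force: [-5.8, -1.0, 8.3]
opening: 0.0005
```

```bash
python3 r.py;  python3 -c "
from h import *
snap('w12')"
```

```text
[-5.81 -0.96  8.32] [-0.265  1.084 -0.042] [0.4793 0.1119 0.0964]
[-5.43 -1.21  6.  ] [-0.314  1.075  0.058] [0.4793 0.1119 0.0963]
[0.4793 0.1119 0.0963] [-0.0015  0.0003 -0.004 ] yaw 99.77 pitch z [-0.004  -1.      0.0015] 24.95 [-5.43 -1.21  6.  ] 0.0002607918111657937
```

View pics/w12.png

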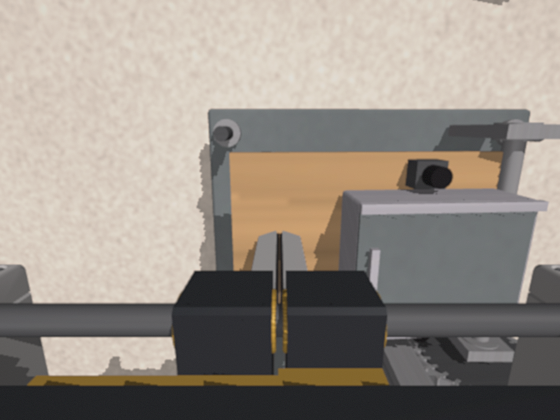

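Request:
{"name": "drive_tool", "arguments": {
  "series": [
    {"translation":[0,0.002,0],"rot":[0,0,0]},
    {"translation":[0,0.002,0],"rot":[0,0,0]},
    {"translation":[0,0.002,0],"rot":[0,0,0]}
  ]
}}

```text
time_s: 25.38
tcp_pos: [0.4795, 0.112, 0.0905]
orientation: [-1.566, -0.131, 0.137]
contact_force: [-3.5, -0.8, 7.7]
opening: 0.0003
```

Request:
{"name": "drive_tool", "arguments": {
  "series": [
    {"translation":[0,0.001,0],"rot":[0,0,0]},
    {"translation":[0,0.001,0],"rot":[0,0,0]}
  ]
}}

```text
time_s: 25.62
tcp_pos: [0.4795, 0.112, 0.0885]
orientation: [-1.566, -0.131, 0.137]
contact_force: [-4.9, -0.2, 7.8]
opening: 0.0007
```

Request:
{"name": "drive_tool", "arguments": {
  "series": [
    {"translation":[0,0.001,0],"rot":[0,0,0]},
    {"translation":[0,0,0],"rot":[0,0,0]}
  ]
}}

```text
time_s: 25.88
tcp_pos: [0.4794, 0.112, 0.0873]
orientation: [-1.565, -0.131, 0.137]
contact_force: [-4.5, -0.6, 6.8]
opening: 0.0008
```

Request:
{"name": "drive_tool", "arguments": {
  "series": [
    {"translation":[0,0.001,0],"rot":[0,0,0]},
    {"translation":[0,0,0],"rot":[0,0,0]}
  ]
}}

```text
time_s: 26.12
tcp_pos: [0.4794, 0.112, 0.0863]
orientation: [-1.565, -0.131, 0.137]
contact_force: [-5.1, -1.1, 5.7]
opening: 0.0005
```

Request:
{"name": "drive_tool", "arguments": {
  "series": [
    {"translation":[0,0.0007,0],"rot":[0,0,0]},
    {"translation":[0,0,0],"rot":[0,0,0]}
  ]
}}

```text
time_s: 26.38
tcp_pos: [0.4795, 0.112, 0.0858]
orientation: [-1.565, -0.131, 0.137]
contact_force: [-6.2, -1.2, 8.3]
opening: 0.0006
```

Request:
{"name": "drive_tool", "arguments": {
  "series": [
    {"translation":[0,0.0007,0],"rot":[0,0,0]},
    {"translation":[0,0,0],"rot":[0,0,0]}
  ]
}}

```text
time_s: 26.62
tcp_pos: [0.4795, 0.112, 0.0857]
orientation: [-1.566, -0.131, 0.137]
contact_force: [-5.9, -0.9, 11.3]
opening: 0.0006
```

Request:
{"name": "drive_tool", "arguments": {
  "series": [
    {"translation":[0,0.0006,0],"rot":[0,0,0]},
    {"translation":[0,0,0],"rot":[0,0,0]}
  ]
}}

```text
time_s: 26.88
tcp_pos: [0.4795, 0.112, 0.0857]
orientation: [-1.566, -0.131, 0.137]
contact_force: [-8.2, -0.7, 14.7]
opening: 0.0004
```

```bash
python3 r.py
```

```text
[-8.23 -0.71 14.73] [-0.309  1.625  0.049] [0.4795 0.112  0.0857]
[-7.5  -1.47 15.78] [-0.345  1.651 -0.01 ] [0.4795 0.112  0.0857]
```

Request:
{"name": "drive_tool", "arguments": {
  "series": [
    {"translation":[0,-0.002,0],"rot":[0,0,0]},
    {"translation":[0,-0.01,0],"rot":[0,0,0]},
    {"translation":[0,-0.03,0],"rot":[0,0,0]},
    {"translation":[0,-0.05,0],"rot":[0,0,0]},
    {"translation":[0,-0.05,0],"rot":[0,0,0]},
    {"translation":[0,-0.05,0],"rot":[0,0,0]},
    {"translation":[0,-0.03,0],"rot":[0,0,0]}
  ]
}}

```text
time_s: 27.8
tcp_pos: [0.482, 0.1119, 0.3096]
orientation: [-1.565, -0.137, 0.13]
contact_force: [0.3, 0.3, 0.5]
opening: 0.0007
```

Request:
{"name": "drive_tool", "arguments": {
  "series": [
    {"translation":[0,0,0.05],"rot":[0,0,0]},
    {"translation":[0,0,0.06],"rot":[0,0,0]},
    {"translation":[0,0,0.06],"rot":[0,0,0]},
    {"translation":[0,0,0.05],"rot":[0,0,0]},
    {"translation":[0,0,0],"rot":[0,0,0]},
    {"translation":[0,0,0],"rot":[0,0,0]}
  ]
}}

```text
time_s: 28.55
tcp_pos: [0.4436, 0.3284, 0.3062]
orientation: [-1.566, -0.133, 0.134]
contact_force: [0.2, -0.5, -0.5]
opening: 0.0003
```

```bash
python3 -c "
from h import *
ci,im=snap('s13','scene');cv2.imwrite('pics/s13c.png',cv2.resize(im[120:330,185:405,::-1],None,fx=2.8,fy=2.8,interpolation=cv2.INTER_CUBIC))
ci,im=snap('t13','top');cv2.imwrite('pics/t13c.png',cv2.resize(im[140:270,185:300,::-1],None,fx=4.5,fy=4.5,interpolation=cv2.INTER_CUBIC))
cv2.imwrite('pics/t13d.png',im[:,:,::-1])
q=np.load('stand.npy')
x,y,a=q[:3]
for n,o,k in (('scene',(185,120),2.8),('top',(185,140),4.5)):
  c=camera_info(n)
  for th in (0,.03,.06):
   for Y in (-.05,.07):
    X=.07-.17*np.cos(th);Z=.0855+.17*np.sin(th)
    print(n,th,Y,((proj(c,[x+X*np.cos(a)-Y*np.sin(a),y+X*np.sin(a)+Y*np.cos(a),Z])-o)*k).round(0))
"
```

```text
[0.4436 0.3284 0.3062] [-0.0009  0.0004 -0.0006] yaw 99.77 pitch z [-6.e-04 -1.e+00  9.e-04] 28.55 [ 0.19 -0.53 -0.49] 0.00030985926675085865
[0.4439 0.3279 0.3062] [-0.0011 -0.0008 -0.0006] yaw 99.71 pitch z [-6.0e-04 -1.0e+00  1.1e-03] 28.6 [ 0.12 -0.61 -0.4 ] 0.0005885092900935928
scene 0 -0.05 [261. 219.]
scene 0 0.07 [310. 159.]
scene 0.03 -0.05 [261. 216.]
scene 0.03 0.07 [310. 155.]
scene 0.06 -0.05 [261. 212.]
scene 0.06 0.07 [310. 151.]
top 0 -0.05 [301. 414.]
top 0 0.07 [127. 449.]
top 0.03 -0.05 [300. 414.]
top 0.03 0.07 [125. 449.]
top 0.06 -0.05 [300. 413.]
top 0.06 0.07 [124. 449.]
```

View pics/s13c.png

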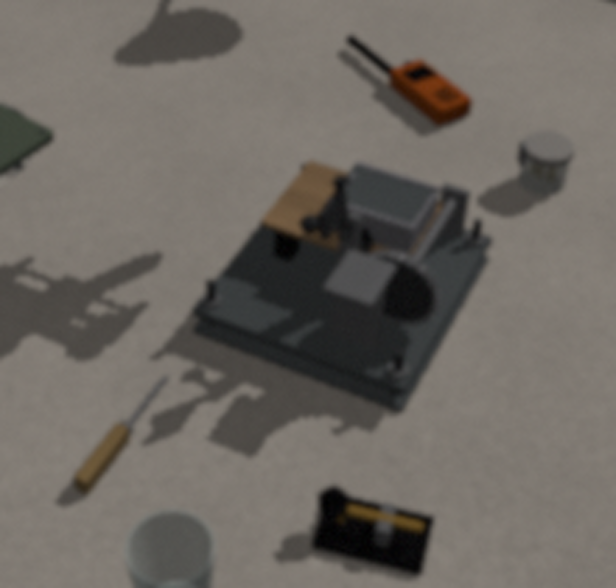

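View pics/t13c.png

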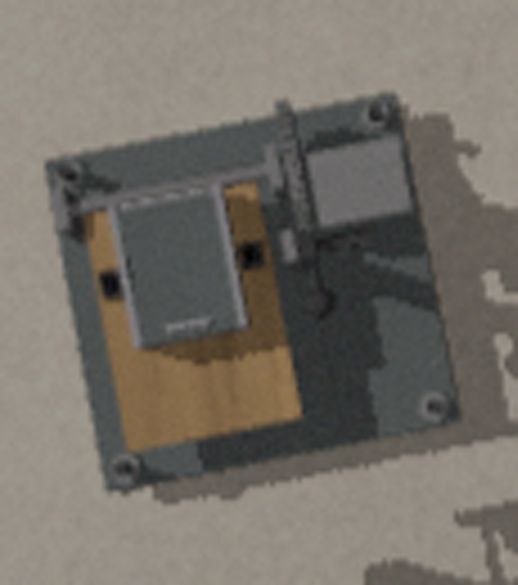

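View pics/t13d.png

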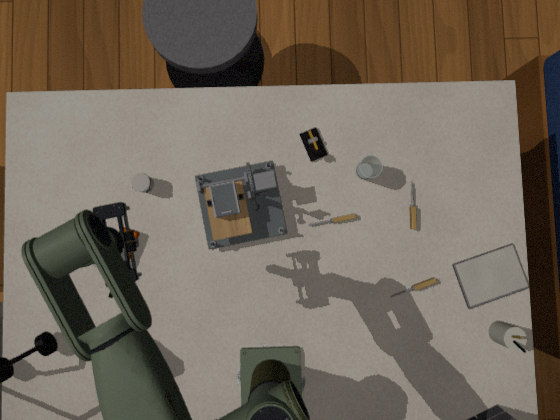

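```bash
python3 -c "
from plant import *
print(close_job())"
```

```text
the job is handed in; nothing more can be done
None
```

The job is handed in at about 28.6 s of robot time; my last checks showed the pawl thrown clear and the platform down level.

- **Rod:** I took the leftmost of the three look-alike rods. I lowered its tip onto the ledge until contact, which put h at about 11 mm, then slid it 1–2 mm clear of the ledge under the wing.
- **Pawl:** Raising the rod 37 mm threw the pawl over. The pictures after the lift and at the end show it lying back clear of the toothed wheel.
- **Rod laid down:** It lies flat on the desk beside the stand.
- **Platform:** I pressed the bare front strip down slowly with the closed fingers, at about 7–11 N. At TCP height 85.7 mm it stopped going down and the force rose; my last reading there was about 17 N. The home height for h = 11 mm works out at 85.3 mm.

**Last checks:**
- In the scene picture the platform's front corners lie within about 1.5 camera pixels of where they would be at zero tilt.
- The key, tumbler and jar look unmoved in the top view. The radio is partly hidden by the arm there, but the scene view shows it in place.
- The robot was touching nothing.

**One disagreement:** against the ledge, the wing looked about 10 mm further towards the hinge than the stated x 20–50. I lined the rod up on the wing as I saw it instead.

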